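Lay out the bench for an oil-immersion session

ROBOT

A 6-joint arm with a two-finger parallel gripper is mounted at the origin on the work surface. World frame = base frame: x ahead of the robot, y to its left, z up, the work surface at z = 0. Lengths are in m, angles in degrees, forces in N, time in s.
With the tool pointing down it reaches from about 0.4 to 0.825 m from the base axis. Payload 7 kg.
Tool frame: the origin (TCP) lies at the very end of the fingers, on their centre line; the grasp point (between the pads) lies 19 mm behind it (r.grasp_offset is the z of the grasp point in the tool frame, in m); z points along the fingers, y is the direction in which the jaws open and shut (so a half turn about z gives the same grasp; the last joint's range is limited). The gripper opens to 88 mm and grips with 3 to 60 N. Pads are 19 mm wide; open, the fingers measure 130 mm over their backs; the gripper's body (78 mm by 193 mm) begins 47 mm behind the grasp point.
Start: joints at [93.226, 20.546, 0.682, 0, -70.136, -16.507], TCP at [0.155, 0.657, 0.194] pointing down, gripper open.
Joint ranges: [-176.03, 176.03], [-82.01, 121.73], [-58.28, 71.71], [-173.87, 95.51], [-174.79, -0.11], [-173.66, 173.66]. Speed limits (degrees/s): [136.94, 136.94, 172.46, 180, 180, 180].

INTERFACE

Orientations are given as [roll, pitch, yaw] about the fixed x, y, z axes, in that order (R = Rz(yaw) Ry(pitch) Rx(roll)).
In Python, from plant import r gives the robot as it stands.
- The arm moves only by the tool carry_out, never from a script. Its argument "plan" is a list of rows, each a list of 6 numbers: the shift along the world's x, y, z in m, then the turn, a rotation vector about the world's x, y, z in rad. In form: [[tx, ty, tz, wx, wy, wz], ...]. A call has 1 to 12 rows; each row shifts and turns the pose as measured when the row begins; what a row does not reach is not made up. A row lasts 1/12 s, in which the tool goes at most 41.7 mm and 7.16 degrees, less where a joint would pass 70% of its speed; a pose out of reach is approached as far as the arm can. A call with a gripper value outside its range is refused whole. "fingers" is the closure, from -1 (fully open) to 1 (shut), set as the call begins (left out, the last holds). The fingers move at their own pace and stop on an object; "force" is the grip in N (left out, the last holds). Time passes only in rows, so rows that do not move let the fingers close. It gives the time, the measured TCP pose, the force and the opening at its end, in the units of the state.
- r.get_state(): the state, without advancing time (a new reading comes with each control period).
- r.capture(name): name is "side" or "top"; returns the picture (420x560x3 uint8, red, green, blue); there is no depth.
- r.camera_model(name): a dict with "fov_y" (degrees; the focal length in pixels is half the picture's height over the tangent of half this angle, whatever the lens; pixels are square), "cx", "cy" (the principal point, pixels), "k1" (the pictures are not rectified: a ray, as slopes to the right and down, at radius r is drawn at 1 + k1 r^2 times it, then the intrinsics apply), "R" (3x3) and "t" (3): a world point X has camera coordinates R X + t. Camera axes: x right, y down, z forward; pixel columns grow to the right and rows downward; lengths in m; the calibration is good to about 2 mm. A picture is of the moment at which its call begins. camera_model takes no time and is no camera call.
- r.close_job(): hands the job in, once; it reports no verdict.
The state is a dict: "time_s": time; "joints": joint angles; "qd": joint speeds; "joint_torque": joint torques, N m; "tcp_pos": TCP position; "eef_rot": TCP orientation; "contact_force": force on the tool from outside, world axes, zero at the start; "moment": the same for the moment, N m; "gripper_width": finger opening in m.
Only numpy, scipy, OpenCV 4.12 (cv2) and the standard library are available. Lean on these libraries where they do the work, as an engineer would, in place of code of your own. Each camera call takes 0.05 s, during which the arm holds its last target.

TASK

Lay out the bench for oil-immersion microscopy, leaving a gap of about 30 mm each time (left, right and behind as seen from the robot, square to the joystick box or the insert): the round drip dish beside the joystick box on its right, in line with the middle of that side; the amber oil bottle standing in the middle of the dish; and the square lens-cleaner bottle on the bench straight behind the dish. Put the slide box beside the flat metal stage insert on its left, in line with the middle of that side and with the long sides parallel, and lay the coverslip box flat on the middle of the slide box, lengthways. Keep both bottles upright throughout, and leave the lens-tissue box and the spare objective in its case where they are.

Things in the scene. Friction and masses are not known exactly. Their poses are not given: they have to be found in the camera images.
- joystick: stage joystick box, black plastic, fixed to the bench: 118 mm deep (its x) by 94 mm wide (its y), 30 mm high in front, 39 mm at the rear deck, with a stick on rubber bellows 20 mm behind the middle, top 106 mm above the bench. A short cable leaves its rear edge (look only). Origin: centre of the underside; its x points away from the robot (to its rear, the palm rest is in front), its y to its left. It may stand left or right of the stage insert, turned up to 0.25 rad.
- stage_insert: microscope stage insert, a flat aluminium frame lying on the bench, fixed: 160 mm long (its x, pointing away from the robot) by 110 mm wide (its y, to its left) by 8 mm thick, with a slide-sized opening in the middle and two leaf clips beside the opening, up to 12 mm above the bench. Origin: centre of the underside; turned up to 0.2 rad.
- drip_dish_center (a point): drip dish, shallow round white porcelain: 60 mm across the rim, 54 mm at the foot, 14 mm high, wall 2.5 mm, inner floor 3 mm above its underside and about 49 mm across; loose. Point: on its axis, 7 mm above its underside. z up, x and y have no meaning.
- oil_bottle_center (a point): immersion-oil bottle, loose, closed and upright: amber glass cylinder 28 mm across up to 47 mm high with a pale label band, narrow black cap 21 mm across, 70 mm high in all, about 60 g. Point: on its axis, 35 mm above its underside. z up.
- cleaner_bottle_center (a point): lens-cleaner bottle, loose, closed and upright: square white plastic body 40 by 40 mm with rounded edges, 74 mm high, sloping shoulder and grey cap 25 mm across, 105 mm high in all, about 120 g. Point: on its axis, 52.5 mm above its underside. z up, x and y square to its faces.
- slide_box_center (a point): slide box, loose: closed grey plastic box 84 mm long (its x) by 56 mm wide (its y) by 34 mm high with a flat lid (pale label on top), small black clasp on one short end (-x), about 130 g. Point: its centre, 17 mm above its underside. z up.
- coverslip_box_center (a point): coverslip box, loose: closed white plastic box 58 mm long (its x) by 30 mm wide (its y) by 22 mm high, about 40 g. Point: its centre, 11 mm above its underside. z up.
- tissue_box: bystander: cardboard lens-tissue box 75 by 115 by 42 mm with a sheet of tissue sticking out of its top, loose, beyond the work. Origin: centre of the underside.
- objective_case: bystander: spare objective in its upright black screw case, 45 mm across, 74 mm high, loose, beyond the work. Origin: centre of the underside.
Mind the look-alikes: they are no part of the job. Of the things shaped like the part that bears drip_dish_center, the white one is meant.

How it is judged:
By the outcome, as a careful person would: the job done as asked, in the order asked, and still so for the second after the job is handed in, with the robot touching nothing.
It also fails if it takes over 120 s, if anything falls off the work surface, if the arm or the gripper's body presses on something with over 40 N, if the wrist force passes 120 N, or if a joint passes its speed limit or range.

## Working session

There is one attempt and no reset: what is moved stays moved. The work goes in short steps, Python scripts to look and compute and a tool call to move; the robot and the scene stay as the last step left them, time stands still between calls to the robot, and variables do not carry over. Pictures are saved under pics/ and viewed, and the job is handed in when it is done.

Besides the shell and the picture viewer there is one more tool, called after "Request:" in YAML: its name, and indented under it one key for each argument. carry_out: Moves the arm, as the interface text tells. Its arguments: {"type":"object","properties":{"plan":{"type":"array"},"fingers":{"type":"number"},"force":{"type":"number"}},"required":["plan"]}

```bash
mkdir -p pics; ls
python3 - <<'E'
from plant import r
import cv2
for n in ("side","top"):
    im=r.capture(n); cv2.imwrite(f"pics/{n}0.png",im[:,:,::-1]); m=r.camera_model(n); print(n,m)
print(r.get_state(), r.grasp_offset)
E
```

```text
pics
side {'fov_y': 43.25749481238045, 'cx': 275.3787561834944, 'cy': 214.1283386537752, 'k1': -0.16768667194627485, 'R': array([[ 9.94312818e-01, -1.06494881e-01,  9.27856404e-04],
       [-7.89118802e-02, -7.42572889e-01, -6.65100308e-01],
       [ 7.15187792e-02,  6.61244542e-01, -7.46753453e-01]]), 't': array([-0.57524326,  0.05054956,  1.77754626])}
top {'fov_y': 44.560801513432146, 'cx': 275.0505165850356, 'cy': 209.65029897406745, 'k1': 0.002173718332504124, 'R': array([[-0.02812126, -0.99956841, -0.00849691],
       [-0.9903663 ,  0.02901334, -0.13539873],
       [ 0.13558682,  0.00460747, -0.99075476]]), 't': array([-0.01915442,  0.57192786,  1.30149267])}
{'time_s': 0.1, 'joints': array([ 9.32238216e+01,  2.05842859e+01,  6.39236594e-01, -1.72541202e-02,
       -7.01352572e+01, -1.65074605e+01]), 'qd': array([ 0.04845824, -0.05955982,  0.12344754,  0.04469079, -0.0161968 ,
        0.0294098 ]), 'joint_torque': array([-2.15592001e-03, -5.84160054e+01,  2.93751240e+01,  7.01556042e+00,
        1.01842088e-02, -4.93862819e-05]), 'tcp_pos': array([0.15501139, 0.65646723, 0.19275392]), 'eef_rot': array([ 1.79918394e+02, -7.26785056e-03, -1.32895081e+01]), 'contact_force': array([-0.1692902 , -1.16406767, -0.19951245]), 'moment': array([ 0.01648944,  0.02927892, -0.06178628]), 'gripper_width': 0.08765605703255576} -0.0188
```

View pics/side0.png

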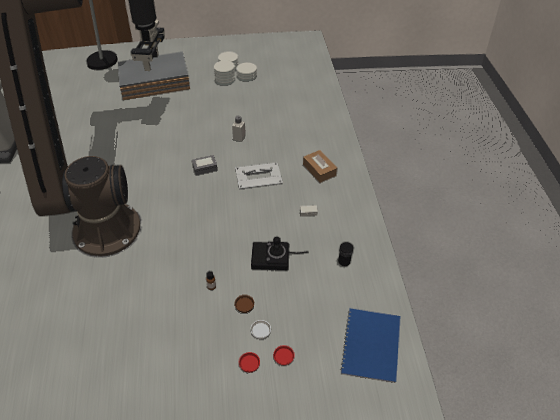

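View pics/top0.png

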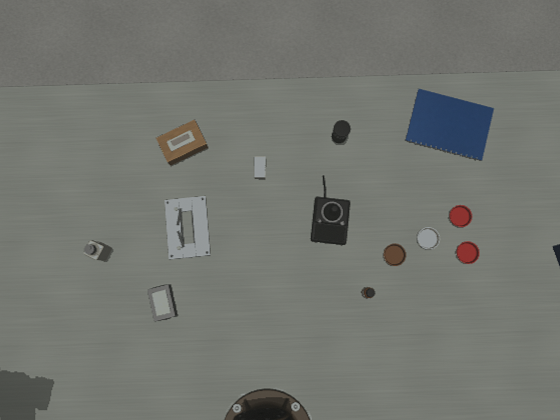

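```bash
cat > h.py <<'E'
import numpy as np, cv2
from plant import r
CM={}
def cm(n):
    if n not in CM: CM[n]=r.camera_model(n)
    return CM[n]
def proj(n,X):
    m=cm(n); X=np.atleast_2d(X); c=X@np.array(m["R"]).T+m["t"]
    s=c[:,:2]/c[:,2:]; rr=(s**2).sum(1,keepdims=True); s=s*(1+m["k1"]*rr)
    f=210/np.tan(np.radians(m["fov_y"]/2)); return s*f+[m["cx"],m["cy"]]
def back(n,uv,z):
    m=cm(n); f=210/np.tan(np.radians(m["fov_y"]/2)); d=(np.array(uv,float)-[m["cx"],m["cy"]])/f; s=d.copy()
    for _ in range(30): s=d/(1+m["k1"]*(s@s))
    R=np.array(m["R"]); C=-R.T@m["t"]; v=R.T@np.r_[s,1]; return C+v*(z-C[2])/v[2]
def crop(im,u,v,w,h,k,name):
    u0=int(u-w/2);v0=int(v-h/2); c=im[v0:v0+h,u0:u0+w]
    cv2.imwrite(name,cv2.resize(c,None,fx=k,fy=k,interpolation=cv2.INTER_NEAREST)); return u0,v0
E
python3 - <<'E'
from h import *
T=cv2.imread('pics/top0.png');S=cv2.imread('pics/side0.png')
print(crop(T,145,235,130,150,4,'pics/c1.png'))
print(crop(T,385,215,190,140,4,'pics/c2.png'))
print(crop(S,265,300,130,150,4,'pics/c3.png'))
print(crop(S,270,165,170,130,4,'pics/c4.png'))
for nm,uv in dict(dish=(428,238),joy=(331,221),oil=(370,293),clean=(102,250),slide=(162,302),ins=(187,228),cov=(260,167),case=(345,138)).items(): print(nm,back('top',uv,0).round(3))
E
```

```text
(80, 160)
(290, 145)
(200, 225)
(185, 100)
dish [ 0.488 -0.441  0.   ]
joy [ 0.541 -0.184  0.   ]
oil [ 0.348 -0.279  0.   ]
clean [0.481 0.43  0.   ]
slide [0.34  0.269 0.   ]
ins [0.534 0.202 0.   ]
cov [0.695 0.002 0.   ]
case [ 0.769 -0.233  0.   ]
```

View pics/c1.png

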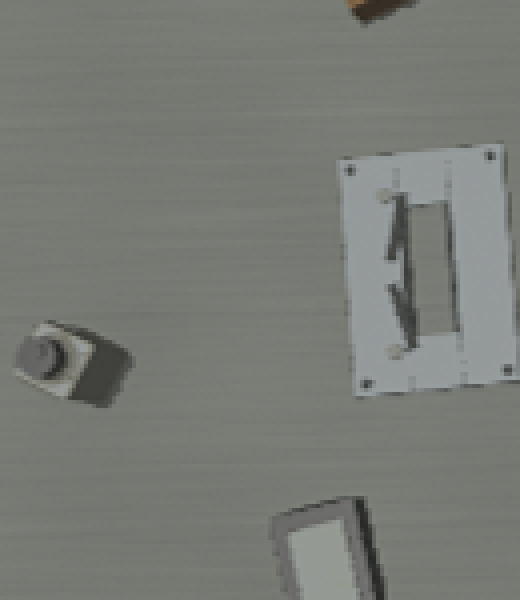

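View pics/c2.png

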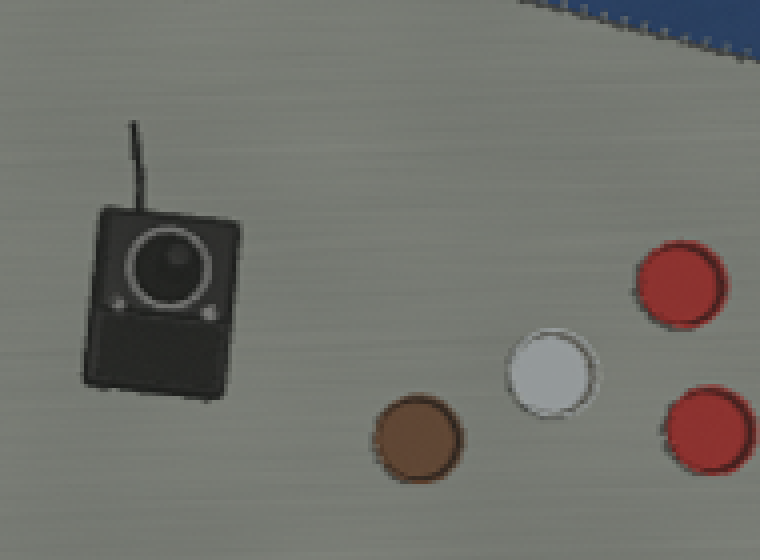

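View pics/c3.png

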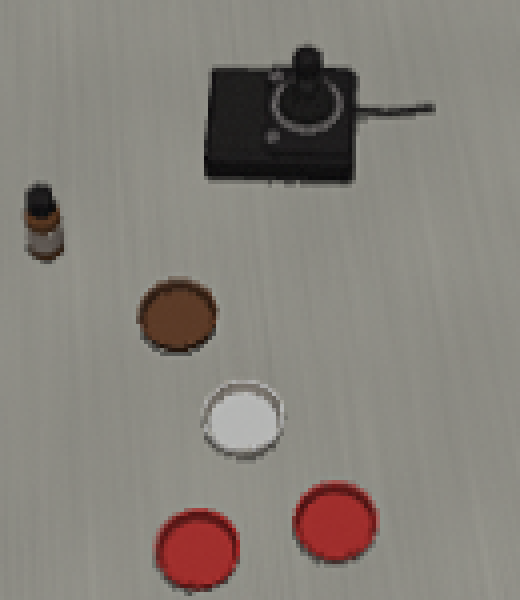

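View pics/c4.png

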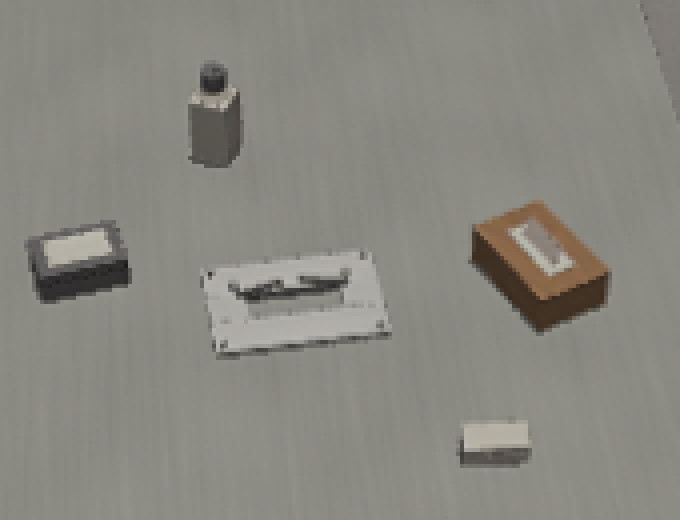

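Run:
```python
from h import *
T=cv2.imread('pics/top0.png');S=cv2.imread('pics/side0.png')
def tile(im,u0,v0,w=36,h=36,k=8):
    return cv2.resize(im[v0:v0+h,u0:u0+w],None,fx=k,fy=k,interpolation=cv2.INTER_CUBIC)
def sheet(lst,name,k=8):
    cv2.imwrite(name,np.hstack([np.pad(tile(*a),((0,0),(0,4),(0,0))) for a in lst]))
sheet([(T,144,282,38,44),(T,245,148,26,44),(T,352,280,28,44)],'pics/t1.png')
sheet([(S,186,150,36,40),(S,294,196,28,40),(S,200,262,26,40)],'pics/t2.png')
sheet([(T,80,232,40,40),(S,224,112,32,40)],'pics/t3.png')
```

```text
(no output)
```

View pics/t1.png

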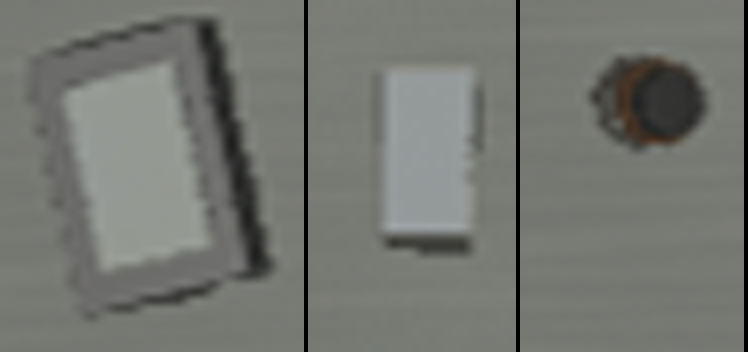

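View pics/t2.png

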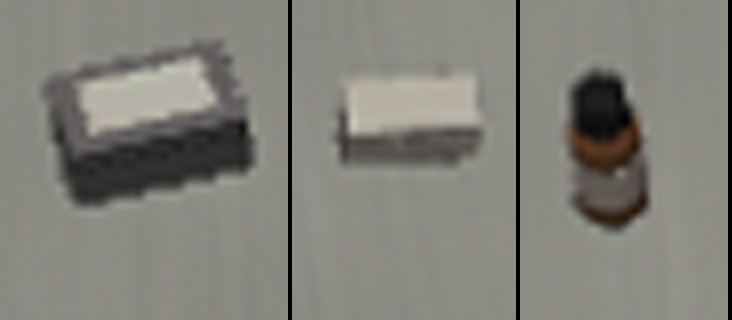

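View pics/t3.png

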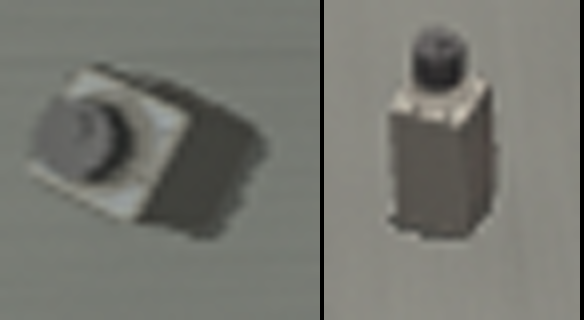

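```bash
cat > fit.py <<'E'
from h import *
from scipy.optimize import least_squares
def z2p(pts,u0,v0,k): return [(u0+(a+.5)/k-.5, v0+(b+.5)/k-.5) for a,b in pts]
def box(hx,hy,z): return [(hx,hy,z),(hx,-hy,z),(-hx,-hy,z),(-hx,hy,z)] # FL FR NR NL
def solve(C,x0):
    def res(p):
        c,s=np.cos(p[2]),np.sin(p[2]); o=[]
        for n,uv,l in C:
            X=[p[0]+c*l[0]-s*l[1],p[1]+s*l[0]+c*l[1],l[2]]; o.append(proj(n,X)[0]-uv)
        return np.concatenate(o)
    q=least_squares(res,x0,loss='soft_l1'); return q.x,res(q.x).reshape(-1,2)
def mk(n,uvs,ls): return [(n,np.array(u),l) for u,l in zip(uvs,ls)]
if __name__=="__main__":
    O={}
    b=box(.042,.028,.034)
    O['slide']=(mk('top',z2p([(33,62),(200,20),(250,272),(88,316)],144,282,8),b)+
      mk('side',z2p([(215,42),(245,122),(70,148),(45,85),(80,203),(250,168)],186,150,8),b+[(-.042,-.028,0),(.042,-.028,0)]),[.34,.27,.2])
    b=box(.029,.015,.022)
    O['cov']=(mk('top',z2p([(76,68),(166,68),(164,233),(75,233)],245,148,8),[b[3-0-0] if 0 else x for x in [b[0],b[1],b[2],b[3]]])+
      mk('side',z2p([(183,75),(188,130),(56,135),(53,80)],294,196,8),b),[.69,0,0])
    b=box(.059,.047,0)
    O['joy']=(mk('top',z2p([(101,207),(241,222),(222,399),(84,384)],290,145,4),[(.059,.047,.039),(.059,-.047,.039),(-.059,-.047,.0),(-.059,.047,.0)])+
      mk('side',z2p([(355,70),(355,180),(205,178),(212,70)],200,225,4),[(.059,.047,.039),(.059,-.047,0),(-.059,-.047,0),(-.059,.047,.03)]),[.54,-.18,-.1])
    b=box(.08,.055,.008)
    O['ins']=(mk('top',z2p([(338,160),(502,145),(522,381),(357,396)],80,160,4),b)+
      mk('side',z2p([(372,250),(390,330),(217,350),(202,270)],185,100,4),b),[.53,.2,.1])
    b=box(.02,.02,.074)
    O['clean']=(mk('top',z2p([(75,68),(188,118),(135,220),(25,170)],80,232,8),b)+
      mk('side',z2p([(136,238),(66,230),(138,125),(66,112),(166,88)],224,112,8),[(.02,-.02,0),(-.02,-.02,0),(.02,-.02,.074),(-.02,-.02,.074),(.02,.02,.074)]),[.48,.43,-.43])
    out={}
    for k,(C,x0) in O.items():
        x,e=solve(C,x0); out[k]=x.tolist(); print(k,x.round(4),np.degrees(x[2]).round(1),'rms',np.sqrt((e**2).mean()).round(2))
        for v in('top','side'):
            D=[c for c in C if c[0]==v]; x2,_=solve(D,x0); print('   ',v,x2.round(4))
    import json; json.dump(out,open('pose.json','w'))
    # dish, oil
    print('dish top',back('top',z2p([(554,373)],290,145,4)[0],.014),'side',back('side',z2p([(244,416)],200,225,4)[0],.014))
    print('oil top',back('top',z2p([(148,102)],352,280,8)[0],.070),'side cap',back('side',z2p([(80,86)],200,262,8)[0],.070))
    print([ -np.array(cm(n)['R']).T@cm(n)['t'] for n in('top','side')])
E
python3 fit.py
```

```text
slide [0.3399 0.2627 0.2127] 12.2 rms 0.52
    top [0.3402 0.2626 0.2151]
    side [0.3395 0.2631 0.2089]
cov [ 0.6922  0.002  -0.0409] -2.3 rms 0.38
    top [ 0.6917  0.0026 -0.0323]
    side [ 6.927e-01 -1.000e-04 -6.440e-02]
joy [ 0.5413 -0.1803 -0.1237] -7.1 rms 0.96
    top [ 0.5404 -0.1801 -0.1206]
    side [ 0.542  -0.1818 -0.134 ]
ins [0.5362 0.2005 0.0693] 4.0 rms 0.37
    top [0.5355 0.2005 0.0727]
    side [0.5376 0.2003 0.0581]
clean [ 0.4777  0.4268 -0.446 ] -25.6 rms 0.73
    top [ 0.4782  0.4274 -0.445 ]
    side [ 0.4773  0.4235 -0.4507]
dish top [ 0.48763336 -0.43680466  0.014     ] side [ 0.48871955 -0.43993156  0.014     ]
oil top [ 0.35190852 -0.26675774  0.07      ] side cap [ 0.35226388 -0.26608884  0.07      ]
[array([ 0.38941418, -0.04173627,  1.36673561]), array([ 0.44883277, -1.1991165 ,  1.36154308])]
```

```bash
cat > ov.py <<'E'
from h import *
def seg(im,n,P,k,o,col=(0,255,0)):
    q=proj(n,np.array(P)); q=((q-o+.5)*k).round().astype(int); cv2.polylines(im,[q.reshape(-1,1,2)],False,col,1)
def boxlines(x,y,t,hx,hy,z0,z1):
    c,s=np.cos(t),np.sin(t)
    def g(z): return [(x+c*a-s*b,y+s*a+c*b,z) for a,b in((hx,hy),(hx,-hy),(-hx,-hy),(-hx,hy),(hx,hy))]
    A,B=g(z0),g(z1); return [A,B]+[[A[i],B[i]] for i in range(4)]
def circ(x,y,R,z): t=np.linspace(0,2*np.pi,60); return [np.c_[x+R*np.cos(t),y+R*np.sin(t),0*t+z]]
def view(im,n,u0,v0,w,h,k,L):
    c=cv2.resize(im[v0:v0+h,u0:u0+w],None,fx=k,fy=k,interpolation=cv2.INTER_CUBIC)
    for l in L: seg(c,n,l,k,np.array([u0,v0]))
    return c
E
python3 - <<'E'
from ov import *
import json; p=json.load(open('pose.json'))
T=cv2.imread('pics/top0.png');S=cv2.imread('pics/side0.png')
L=boxlines(*p['slide'],.042,.028,0,.034)+boxlines(*p['cov'],.029,.015,0,.022)+boxlines(*p['joy'],.059,.047,0,.030)+boxlines(*p['ins'],.08,.055,0,.008)+boxlines(*p['clean'],.02,.02,0,.074)+circ(.488,-.438,.03,.014)+circ(.488,-.438,.027,0)
L+=circ(.352,-.2665,.014,0)+circ(.352,-.2665,.014,.047)+circ(.352,-.2665,.0105,.07)+circ(p['clean'][0],p['clean'][1],.0125,.105)
jx,jy,jt=p['joy'];L+=circ(jx+.02*np.cos(jt),jy+.02*np.sin(jt),.008,.106)
k=5
a=lambda im,n,*b:view(im,n,*b,k,L)
def put(name,ts):
    h=max(t.shape[0] for t in ts); cv2.imwrite(name,np.hstack([np.pad(t,((0,h-t.shape[0]),(0,4),(0,0))) for t in ts]))
put('pics/o1.png',[a(T,'top',140,190,76,115)])
put('pics/o1.png',[a(T,'top',145,190,70,118),a(T,'top',80,230,40,40),a(T,'top',245,148,34,50)])
put('pics/o2.png',[a(T,'top',305,190,50,60),a(T,'top',410,220,36,36),a(T,'top',352,280,28,30),a(S,'side',200,262,26,40)])
put('pics/o3.png',[a(S,'side',228,156,60,40),a(S,'side',186,150,36,40),a(S,'side',224,112,32,40),a(S,'side',294,196,28,36)])
put('pics/o4.png',[a(S,'side',244,226,60,55),a(S,'side',245,312,36,36)])
E
```

```text
(no output)
```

View pics/o1.png

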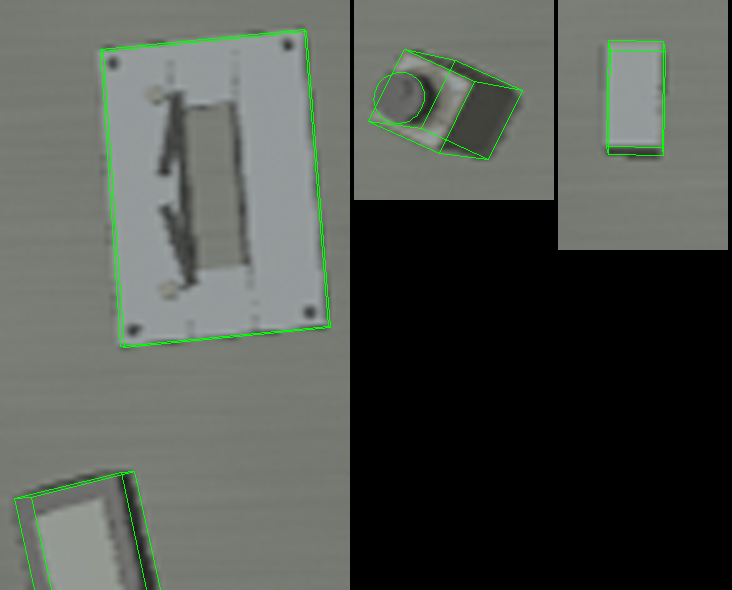

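View pics/o2.png

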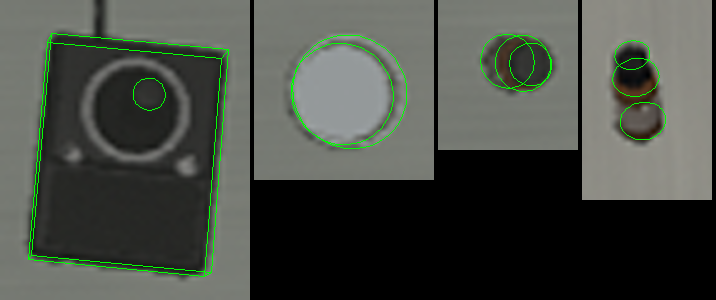

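View pics/o3.png

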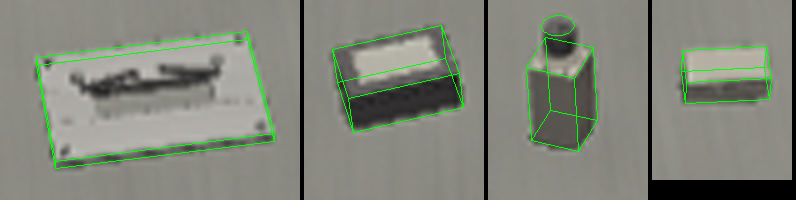

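View pics/o4.png

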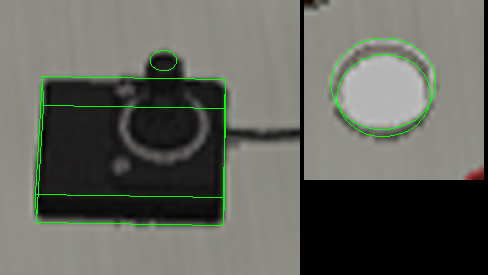

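Request:
carry_out:
  plan:
    - [0.033,-0.023,0,0,0,-0.08]
    - [0.033,-0.023,0,0,0,-0.08]
    - [0.033,-0.023,0,0,0,-0.08]
    - [0.033,-0.023,0,0,0,-0.08]
    - [0.033,-0.023,0,0,0,-0.08]
    - [0.033,-0.023,0,0,0,-0.08]
    - [0.033,-0.023,0,0,0,-0.08]
    - [0.033,-0.023,0,0,0,-0.08]
    - [0.033,-0.023,0,0,0,-0.08]
    - [0.0125,-0.0375,0,0,0,-0.08]
    - [0.0125,-0.0375,0,0,0,-0.08]
    - [0.0125,-0.0375,0,0,0,-0.08]
  fingers: -1
  force: 15

```text
time_s: 1.1
tcp_pos: [0.4954, 0.3259, 0.1844]
eef_rot: [179.4, -0.2, -70.1]
contact_force: [0.8, -0.1, 0.2]
gripper_width: 0.0876
```

Request:
carry_out:
  plan:
    - [0.012,-0.039,0.002,0,0,-0.078]
    - [0.012,-0.039,0.002,0,0,-0.078]
    - [0.012,-0.039,0.002,0,0,-0.078]
    - [0.012,-0.039,0,0,0,-0.078]
    - [0.012,-0.039,0,0,0,-0.078]
    - [0.012,-0.039,0,0,0,-0.078]
    - [0.012,-0.039,0,0,0,0]
    - [0.012,-0.039,0,0,0,0]
    - [-0.01,-0.04,0,0,0,0]
    - [-0.01,-0.04,0,0,0,0]
    - [-0.01,-0.04,0,0,0,0]
    - [-0.01,-0.04,0,0,0,0]

```text
time_s: 2.1
tcp_pos: [0.5502, -0.1559, 0.186]
eef_rot: [179.0, -0.3, -98.7]
contact_force: [2.5, 0.5, -1.2]
gripper_width: 0.0876
```

Request:
carry_out:
  plan:
    - [-0.01,-0.04,0,0,0,0]
    - [-0.01,-0.04,0,0,0,0]
    - [-0.01,-0.04,0,0,0,0]
    - [-0.01,-0.04,0,0,0,0]
    - [-0.01,-0.04,0,0,0,0]
    - [-0.01,-0.03,0,0,0,0]
    - [0,0,0,0,0,0]

```text
time_s: 2.68
tcp_pos: [0.483, -0.394, 0.1834]
eef_rot: [178.7, -0.3, -98.9]
contact_force: [-0.6, 0.5, -0.4]
gripper_width: 0.0879
```

Request:
carry_out:
  plan:
    - [0.005,-0.04,0,-0.0035,-0.022,0.033]
    - [0,-0.004,-0.035,0,0,0]
    - [0,0,-0.04,0,0,0]
    - [0,0,-0.04,0,0,0]
    - [0,0,-0.01,0,0,0]
    - [0,0,0,0,0,0]

```text
time_s: 3.18
tcp_pos: [0.4861, -0.4409, 0.0554]
eef_rot: [-179.8, -0.4, -97.3]
contact_force: [0.8, -0.2, 0.7]
gripper_width: 0.0875
```

Request:
carry_out:
  plan:
    - [0.002,0.003,-0.02,0,0,0]
    - [0,0,-0.02,0,0,0]
    - [0,0,-0.011,0,0,0]
    - [0,0,0,0,0,0]

```text
time_s: 3.52
tcp_pos: [0.4915, -0.4386, 0.0087]
eef_rot: [-179.6, -0.6, -97.2]
contact_force: [0.4, 0.2, 0.0]
gripper_width: 0.0877
```

Run:
```python
from ov import *
s=r.get_state(); print(s['tcp_pos'],s['eef_rot'])
im=r.capture('top')[:,:,::-1].copy(); S=r.capture('side')[:,:,::-1].copy()
a=view(im,'top',395,205,66,66,6,circ(.488,-.438,.03,.014)); b=view(S,'side',225,295,66,66,6,circ(.488,-.438,.03,.014))
cv2.imwrite('pics/d1.png',np.hstack([a,b]))
```

```text
[ 0.49145351 -0.43860505  0.008724  ] [-179.58635076   -0.60081221  -97.15255771]
```

View pics/d1.png

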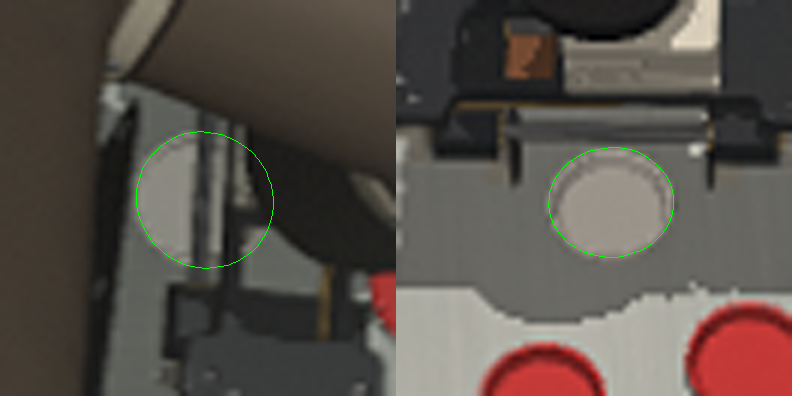

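Run:
```python
from h import *
p=np.array(r.get_state()['tcp_pos']); 
from scipy.spatial.transform import Rotation as Ro
R=Ro.from_euler('xyz',r.get_state()['eef_rot'],degrees=True).as_matrix(); print(R.round(3))
for y in(-.065,-.044,.044,.065):
  for x in(-.0095,.0095):
    print(y,x,((proj('side',p+R@[x,y,0])[0]-[225,295]+.5)*6).round(0),((proj('top',p+R@[x,y,0])[0]-[395,205]+.5)*6).round(0))
S=r.capture('side')[:,:,::-1].copy()
cv2.imwrite('pics/d2.png',cv2.resize(S[250:350,200:310],None,fx=6,fy=6,interpolation=cv2.INTER_CUBIC))
```

```text
[[-0.124 -0.992  0.008]
 [-0.992  0.124 -0.013]
 [ 0.012 -0.01  -1.   ]]
-0.065 -0.0095 [360. 191.] [192.  42.]
-0.065 0.0095 [360. 225.] [235.  46.]
-0.044 -0.0095 [317. 190.] [189.  88.]
-0.044 0.0095 [316. 225.] [232.  92.]
0.044 -0.0095 [135. 188.] [177. 287.]
0.044 0.0095 [133. 222.] [221. 291.]
0.065 -0.0095 [ 91. 187.] [175. 335.]
0.065 0.0095 [ 89. 222.] [218. 339.]
```

View pics/d2.png

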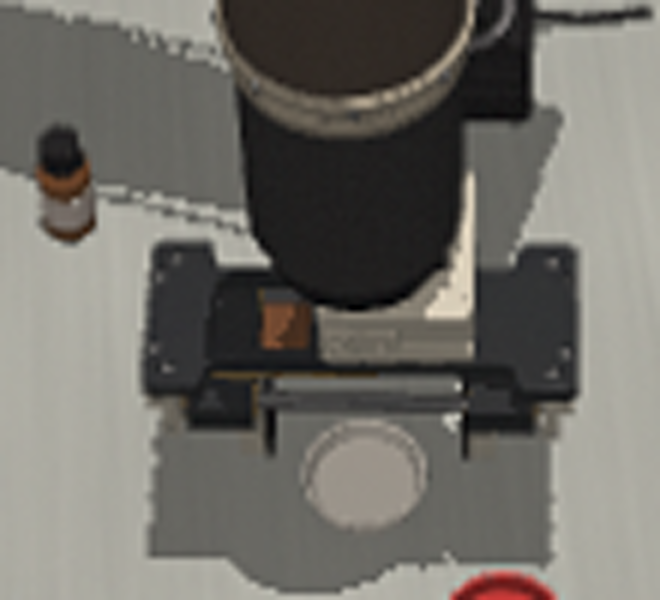

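Run:
```python
from h import *
im=r.capture('top')[:,:,::-1].copy()
cv2.imwrite('pics/d3.png',cv2.resize(im[190:290,380:510],None,fx=6,fy=6,interpolation=cv2.INTER_CUBIC))
S=r.capture('side')[:,:,::-1].copy()
g=cv2.resize(S[300:345,220:300],None,fx=10,fy=10,interpolation=cv2.INTER_CUBIC)
cv2.imwrite('pics/d4.png',np.clip(g.astype(float)*2,0,255).astype(np.uint8))
```

```text
(no output)
```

View pics/d3.png

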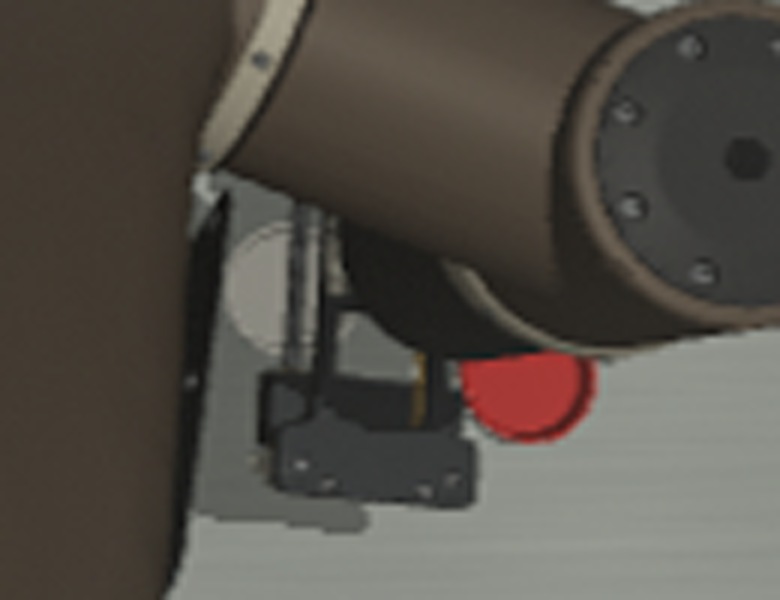

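View pics/d4.png

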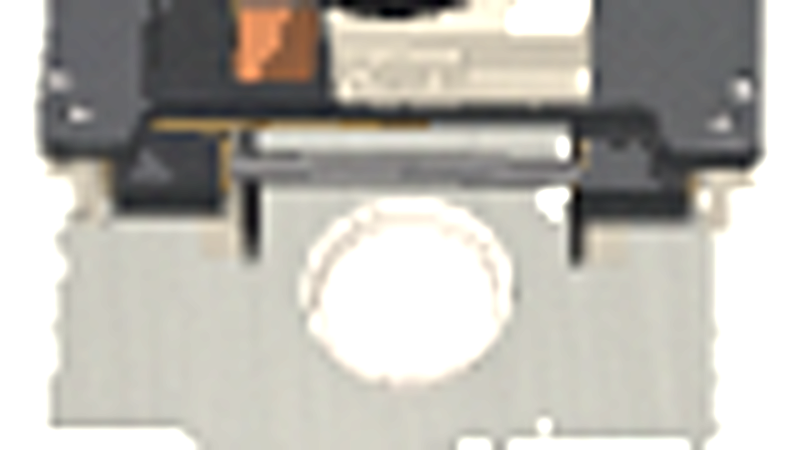

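Request:
carry_out:
  plan:
    - [-0.003,0,-0.004,0,0.008,0]
    - [0,0,-0.003,0,0,0]
    - [0,0,0,0,0,0]

```text
time_s: 4.02
tcp_pos: [0.4907, -0.4404, 0.0065]
eef_rot: [-179.6, -0.8, -97.2]
contact_force: [-1.2, -0.3, 0.5]
gripper_width: 0.0877
```

Request:
carry_out:
  plan:
    - [-0.005,0.003,-0.007,0.015,0.012,0]
    - [0,0,0,0,0,0]

```text
time_s: 4.18
tcp_pos: [0.4853, -0.4371, -0.0005]
eef_rot: [179.5, -0.0, -97.1]
contact_force: [-0.4, 0.1, -0.5]
gripper_width: 0.0878
```

Request:
carry_out:
  plan:
    - [0.003,0,0.005,0,0,0]
    - [0,0,0,0,0,0]
    - [0,0,0,0,0,0]
    - [0,0,0,0,0,0]
    - [0,0,0,0,0,0]
    - [0,0,0,0,0,0]
  fingers: 1
  force: 15

```text
time_s: 4.68
tcp_pos: [0.4886, -0.4374, 0.0045]
eef_rot: [179.5, 0.0, -97.2]
contact_force: [0.2, -0.3, 0.7]
gripper_width: 0.053
```

Run:
```python
from h import *
S=r.capture('side')[:,:,::-1].copy()
s=r.get_state(); print(s['tcp_pos'],s['gripper_width'])
g=cv2.resize(S[300:345,220:300],None,fx=10,fy=10,interpolation=cv2.INTER_CUBIC)
cv2.imwrite('pics/d5.png',np.clip(g.astype(float)*1.6,0,255).astype(np.uint8))
```

```text
[ 0.48854514 -0.43742127  0.00453874] 0.049227013822072216
```

View pics/d5.png

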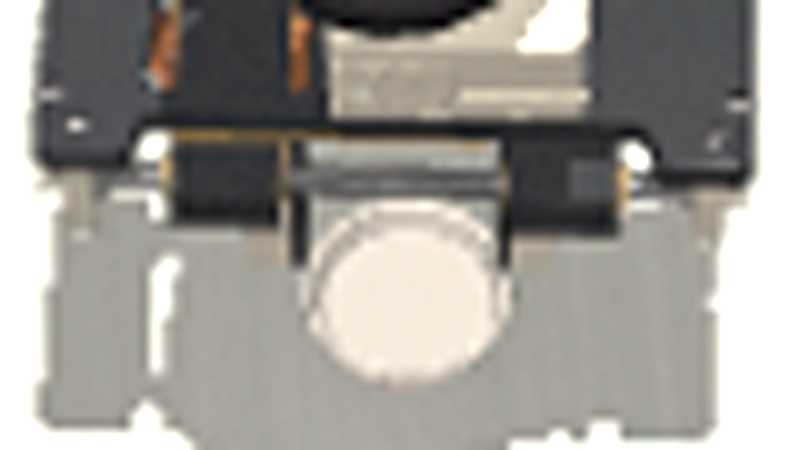

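Request:
carry_out:
  plan:
    - [0,0,0,0,0,0]
    - [0,0,0,0,0,0]
    - [0,0,0,0,0,0]
    - [0,0,0,0,0,0]
    - [0,0,0,0,0,0]
    - [0,0,0,0,0,0]
  fingers: -1

```text
time_s: 5.23
tcp_pos: [0.4884, -0.4373, 0.0045]
eef_rot: [179.5, 0.0, -97.2]
contact_force: [-0.2, -0.4, -0.5]
gripper_width: 0.0835
```

Run:
```python
from h import *
from scipy.optimize import least_squares
def tri(tu,sv,x): # y,z from top col and side row at given x
    f=lambda q:[proj('top',[x,q[0],q[1]])[0][0]-tu, proj('side',[x,q[0],q[1]])[0][1]-sv]
    return least_squares(f,[-.44,.03]).x
print(r.get_state()['gripper_width'],r.get_state()['tcp_pos'])
print('rails',tri(430.3,315.5,.49), tri(433,315.5,.49))
T=r.capture('top')[:,:,::-1].copy();S=r.capture('side')[:,:,::-1].copy()
g=np.hstack([cv2.resize(T[210:280,395:465],None,fx=5.6,fy=5.6,interpolation=cv2.INTER_CUBIC),cv2.resize(S[285:355,225:295],None,fx=5.6,fy=5.6,interpolation=cv2.INTER_CUBIC)])
cv2.imwrite('pics/d6.png',np.clip(g.astype(float)*1.6,0,255).astype(np.uint8))
```

```text
0.08347532477307774 [ 0.48841473 -0.4373038   0.0045249 ]
rails [-0.42744881  0.06634772] [-0.4320236  0.0739837]
```

View pics/d6.png

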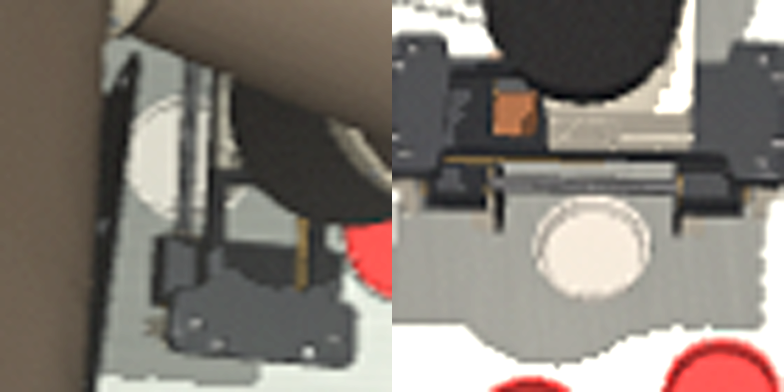

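Request:
carry_out:
  plan:
    - [0,0,-0.008,0,0,0]
    - [0,0,0,0,0,0]

```text
time_s: 5.5
tcp_pos: [0.4886, -0.4373, -0.0039]
eef_rot: [179.5, 0.0, -97.2]
contact_force: [-0.6, -0.3, -0.0]
gripper_width: 0.0872
```

Request:
carry_out:
  plan:
    - [0,0,-0.007,0,0,0]
    - [0,0,0,0,0,0]

```text
time_s: 5.67
tcp_pos: [0.4884, -0.4372, -0.012]
eef_rot: [179.5, 0.0, -97.2]
contact_force: [-0.4, 0.5, -0.7]
gripper_width: 0.0877
```

Request:
carry_out:
  plan:
    - [0,0,-0.005,0,0,0]
    - [0,0,0,0,0,0]

```text
time_s: 5.83
tcp_pos: [0.4881, -0.4371, -0.0181]
eef_rot: [179.5, 0.0, -97.2]
contact_force: [-0.7, 0.8, -0.6]
gripper_width: 0.0877
```

Run:
```python
from h import *
T=r.capture('top')[:,:,::-1].copy();S=r.capture('side')[:,:,::-1].copy()
print(r.get_state()['tcp_pos'],r.get_state()['joints'])
g=np.hstack([cv2.resize(T[210:280,395:465],None,fx=5.6,fy=5.6,interpolation=cv2.INTER_CUBIC),cv2.resize(S[290:345,235:290],None,fx=7.127,fy=7.127,interpolation=cv2.INTER_CUBIC)])
cv2.imwrite('pics/d7.png',np.clip(g.astype(float)*1.6,0,255).astype(np.uint8))
```

```text
[ 0.48877696 -0.43757631 -0.01700374] [-24.73061703  29.97130143 -14.79373414   0.22683282 -45.68406497
  17.42828293]
```

View pics/d7.png

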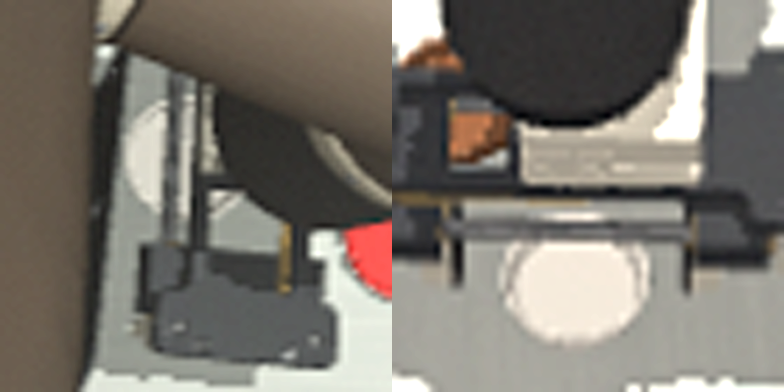

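Run:
```python
from h import *
from scipy.optimize import least_squares
def tri(tu,sv,x):
    f=lambda q:[proj('top',[x,q[0],q[1]])[0][0]-tu, proj('side',[x,q[0],q[1]])[0][1]-sv]
    return least_squares(f,[-.44,.03]).x
print(tri(426.7,322.3,.49))
for z in(0,.005,.01,.015,.02):print(z,[proj('side',[.455,y,z])[0].round(1) for y in(-.4275,-.437,-.4465)])
```

```text
[-0.42856612  0.03034582]
0 [array([248.8, 328.3]), array([249. , 331.2]), array([249.3, 334.1])]
0.005 [array([248.7, 327.5]), array([249. , 330.3]), array([249.2, 333.2])]
0.01 [array([248.7, 326.6]), array([248.9, 329.5]), array([249.2, 332.4])]
0.015 [array([248.6, 325.7]), array([248.8, 328.6]), array([249.1, 331.5])]
0.02 [array([248.5, 324.9]), array([248.8, 327.8]), array([249. , 330.7])]
```

Request:
carry_out:
  plan:
    - [0,0,-0.005,0,0,0]
    - [0,0,0,0,0,0]

```text
time_s: 6.1
tcp_pos: [0.4891, -0.4378, -0.0221]
eef_rot: [179.6, -0.0, -97.1]
contact_force: [0.8, 0.3, -1.1]
gripper_width: 0.0878
```

Request:
carry_out:
  plan:
    - [0,0,-0.007,0,0,0]
    - [0,0,0,0,0,0]

```text
time_s: 6.27
tcp_pos: [0.4894, -0.4378, -0.0294]
eef_rot: [179.6, -0.0, -97.1]
contact_force: [-0.7, 0.7, -1.2]
gripper_width: 0.0877
```

Request:
carry_out:
  plan:
    - [0,0,-0.004,0,0,0]
    - [0,0,0,0,0,0]

```text
time_s: 6.43
tcp_pos: [0.4902, -0.4385, -0.0323]
eef_rot: [179.7, -0.1, -97.1]
contact_force: [-0.4, 0.3, -0.4]
gripper_width: 0.0875
```

Run:
```python
from h import *
T=r.capture('top')[:,:,::-1].copy();S=r.capture('side')[:,:,::-1].copy()
s=r.get_state();print(s['tcp_pos'],s['contact_force'])
g=np.hstack([cv2.resize(T[210:280,395:465],None,fx=5.6,fy=5.6,interpolation=cv2.INTER_CUBIC),cv2.resize(S[290:345,235:290],None,fx=7.127,fy=7.127,interpolation=cv2.INTER_CUBIC)])
cv2.imwrite('pics/d8.png',np.clip(g.astype(float)*1.6,0,255).astype(np.uint8))
```

```text
[ 0.49038069 -0.43855661 -0.03241617] [-1.21344529  0.87335984  5.48644656]
```

View pics/d8.png

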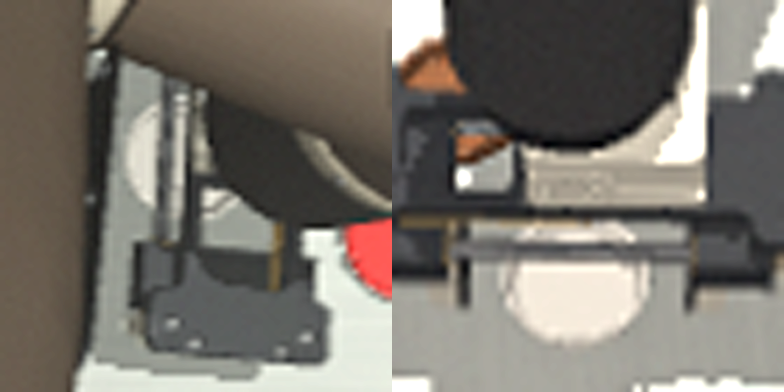

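Run:
```python
from h import *
from scipy.optimize import least_squares
def tri(tu,sv,x):
    f=lambda q:[proj('top',[x,q[0],q[1]])[0][0]-tu, proj('side',[x,q[0],q[1]])[0][1]-sv]
    return least_squares(f,[-.44,.03]).x
print(tri(459.6,314,.40),tri(425.8,290,.40))
for X in ([.39,-.476,.075],[.39,-.476,.107],[.39,-.398,.075],[.39,-.398,.107]): print(X,proj('top',X)[0],proj('side',X)[0])
```

```text
[-0.46494692  0.15193869] [-0.38666774  0.14865516]
[0.39, -0.476, 0.075] [453.59985047 274.53264473] [225.42156098 332.29915861]
[0.39, -0.476, 0.107] [458.03291633 274.40164734] [224.54643537 326.47939804]
[0.39, -0.398, 0.075] [422.26588697 275.41659934] [224.06492024 308.05853978]
[0.39, -0.398, 0.107] [425.89967249 275.30800281] [223.20441611 301.99385265]
```

Request:
carry_out:
  plan:
    - [0,0,0.03,0,0,0]
    - [0,0,0.03,0,0,0]
    - [0,0,0.03,0,0,0]
    - [0,0,0,0,0,0]

```text
time_s: 6.87
tcp_pos: [0.4878, -0.4374, 0.0572]
eef_rot: [179.3, 0.0, -97.1]
contact_force: [0.2, -1.0, 0.5]
gripper_width: 0.0876
```

```bash
cat > tool.py <<'E'
from ov import *
from scipy.spatial.transform import Rotation as Ro
def wire(s,dz=0):
    p=np.array(s['tcp_pos']);R=Ro.from_euler('xyz',s['eef_rot'],degrees=True).as_matrix()
    w=s['gripper_width']/2; L=[]
    def bx(x0,x1,y0,y1,z0,z1):
        g=lambda z:[(x0,y0,z),(x1,y0,z),(x1,y1,z),(x0,y1,z),(x0,y0,z)]
        A,B=g(z0),g(z1); return [A,B]+[[A[i],B[i]] for i in range(4)]
    for l in bx(-.0095,.0095,w,w+.021,dz,-.066)+bx(-.0095,.0095,-w,-w-.021,dz,-.066)+bx(-.039,.039,-.0965,.0965,-.066,-.12):
        L.append(p+np.array(l)@R.T)
    return L
E
python3 - <<'E'
from tool import *
s=r.get_state(); T=r.capture('top')[:,:,::-1].copy();S=r.capture('side')[:,:,::-1].copy()
print(s['tcp_pos'],s['eef_rot'],s['joints'])
br=lambda g:np.clip(g.astype(float)*1.6,0,255).astype(np.uint8)
T,S=br(T),br(S)
a=view(T,'top',390,190,95,100,4,[]);b=view(T,'top',390,190,95,100,4,wire(s))
c=view(S,'side',205,245,95,100,4,[]);d=view(S,'side',205,245,95,100,4,wire(s))
cv2.imwrite('pics/e1.png',np.hstack([a,b]));cv2.imwrite('pics/e2.png',np.hstack([c,d]))
E
```

```text
[ 0.48781509 -0.43736787  0.05715148] [ 1.79342656e+02  5.38372305e-03 -9.71244624e+01] [-24.72952792  25.2904589  -11.12606981   0.2387636  -54.21189489
  17.46440769]
```

View pics/e1.png

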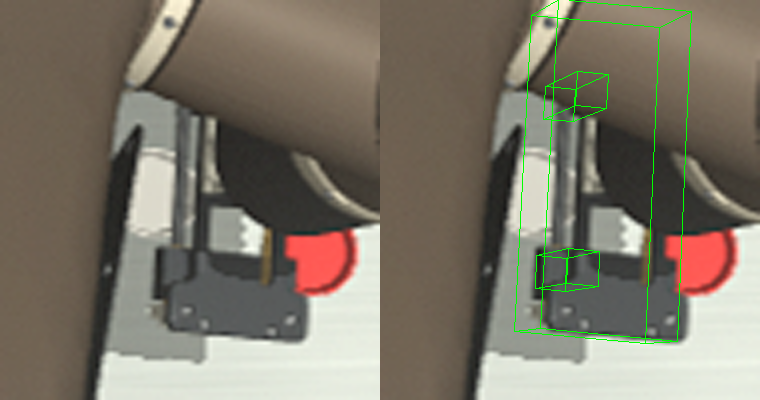

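View pics/e2.png

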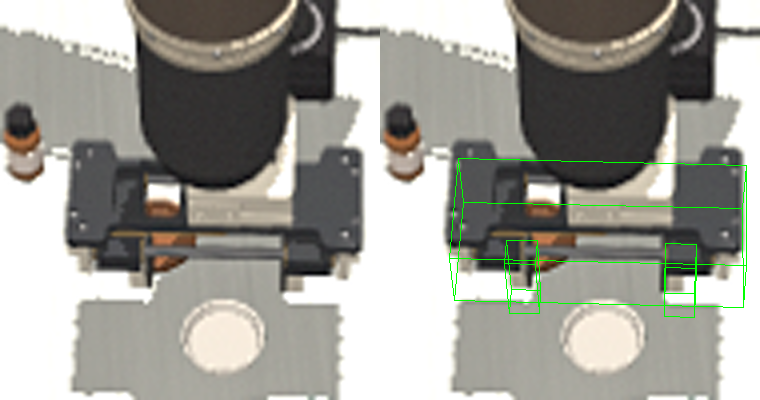

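Run:
```python
from tool import *
from scipy.optimize import least_squares
s=r.get_state(); T=r.capture('top')[:,:,::-1].copy();S=r.capture('side')[:,:,::-1].copy()
br=lambda g:np.clip(g.astype(float)*2.2,0,255).astype(np.uint8)
T,S=br(T),br(S)
cv2.imwrite('pics/e3.png',view(T,'top',420,205,50,75,8,[]));cv2.imwrite('pics/e4.png',view(S,'side',215,270,85,60,9,[]))
def tri(tu,sv,x):
    f=lambda q:[proj('top',[x,q[0],q[1]])[0][0]-tu, proj('side',[x,q[0],q[1]])[0][1]-sv]
    return least_squares(f,[-.44,.03]).x
print(tri(436.4,306.7,.488),tri(440.6,306.7,.488))
```

```text
[-0.42812203  0.11464406] [-0.43494834  0.12562574]
```

View pics/e3.png

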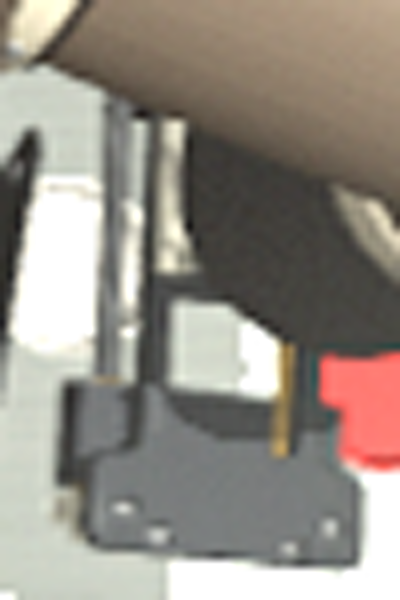

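View pics/e4.png

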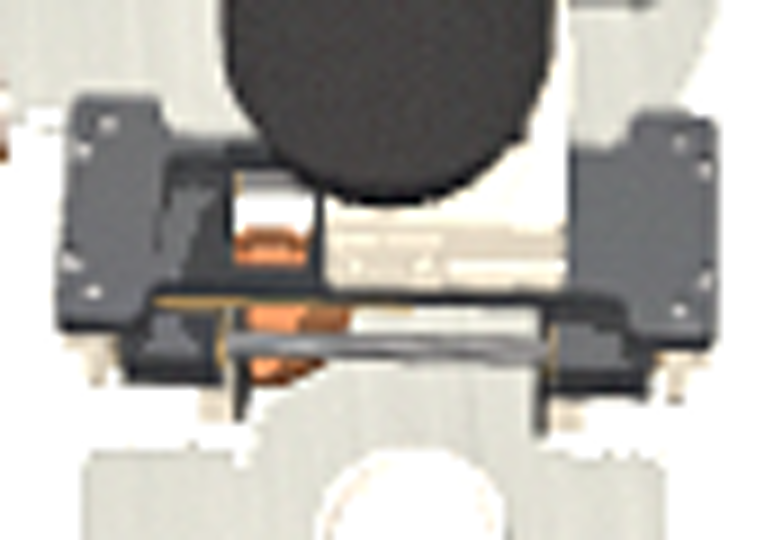

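Request:
carry_out:
  plan:
    - [0,0,-0.04,0,0,0]
    - [0,0,-0.035,0,0,0]
    - [0,0,-0.008,0,0,0]
    - [0,0,0,0,0,0]

```text
time_s: 7.4
tcp_pos: [0.4858, -0.436, -0.0322]
eef_rot: [179.1, 0.1, -97.0]
contact_force: [-6.0, 9.8, 38.5]
gripper_width: 0.0876
```

Request:
carry_out:
  plan:
    - [0.002,-0.001,0.005,0,-0.012,0]
    - [0,0,0,0,0,0]
    - [0,0,0,0,0,0]
    - [0,0,0,0,0,0]
    - [0,0,0,0,0,0]
    - [0,0,0,0,0,0]
    - [0,0,0,0,0,0]
  fingers: 1
  force: 15

```text
time_s: 7.98
tcp_pos: [0.4864, -0.4362, -0.0289]
eef_rot: [179.4, 0.2, -97.0]
contact_force: [0.2, 0.6, 3.0]
gripper_width: 0.057
```

Request:
carry_out:
  plan:
    - [0,0,0.01,0,0,0]
    - [0,0,0.03,0,0,0]
    - [0,0,0.03,0,0,0]
    - [0,0,0,0,0,0]

```text
time_s: 8.32
tcp_pos: [0.4832, -0.4347, 0.0416]
eef_rot: [179.0, 0.4, -97.0]
contact_force: [1.2, -0.7, 0.4]
gripper_width: 0.0573
```

Run:
```python
from tool import *
s=r.get_state(); T=r.capture('top')[:,:,::-1].copy();S=r.capture('side')[:,:,::-1].copy()
print(s['tcp_pos'],s['eef_rot'],s['gripper_width'],s['contact_force'])
br=lambda g:np.clip(g.astype(float)*1.6,0,255).astype(np.uint8)
T,S=br(T),br(S)
p=s['tcp_pos']
a=view(T,'top',390,200,90,90,4.4,circ(p[0],p[1],.03,p[2]+.032+.010));c=view(S,'side',205,255,90,90,4.4,circ(p[0],p[1],.03,p[2]+.032+.01))
cv2.imwrite('pics/f1.png',np.hstack([a,c]))
```

```text
[ 0.48318461 -0.43474313  0.0416001 ] [178.96125601   0.39684642 -97.0125822 ] 0.057255789327924474 [ 1.24412234 -0.65153057  0.39868842]
```

View pics/f1.png

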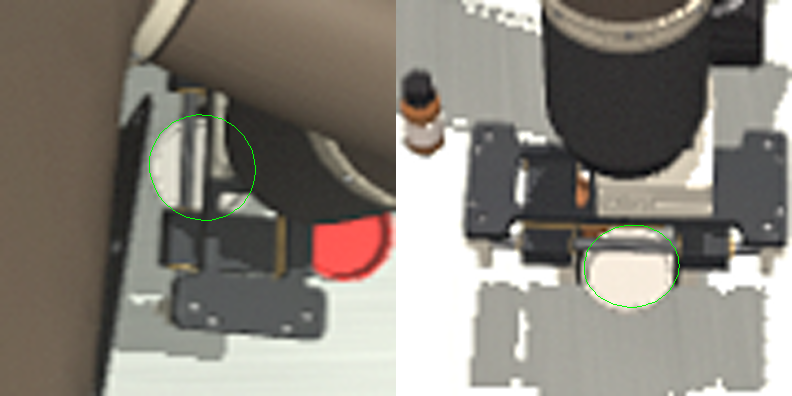

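Request:
carry_out:
  plan:
    - [0.011,0.038,0,-0.002,-0.014,0]
    - [0.011,0.038,0,0,0,0]
    - [0.011,0.038,0,0,0,0]
    - [0.011,0.036,0,0,0,0]
    - [0,0,0,0,0,0]
    - [0,0,-0.03,0,0,0]
    - [0,0,0,0,0,0]

```text
time_s: 9.0
tcp_pos: [0.5215, -0.2759, 0.002]
eef_rot: [179.2, 0.7, -97.3]
contact_force: [-1.3, 0.5, -1.9]
gripper_width: 0.0569
```

Request:
carry_out:
  plan:
    - [0.006,-0.01,0,-0.014,-0.012,0]
    - [0.001,0,-0.018,0,0,0]
    - [0,0,0,0,0,0]

```text
time_s: 9.25
tcp_pos: [0.5286, -0.2876, -0.0161]
eef_rot: [179.9, -0.2, -97.3]
contact_force: [-1.0, -0.1, -1.7]
gripper_width: 0.057
```

Request:
carry_out:
  plan:
    - [-0.0015,0.0025,-0.006,0,0,0]
    - [0,0,-0.004,0,0,0]
    - [0,0,0,0,0,0]

```text
time_s: 9.5
tcp_pos: [0.5275, -0.2877, -0.0247]
eef_rot: [-180.0, -0.3, -97.4]
contact_force: [0.3, -0.0, -0.8]
gripper_width: 0.0569
```

Request:
carry_out:
  plan:
    - [0,0.004,-0.002,0,0.003,0]
    - [0,0,-0.002,0,0,0]
    - [0,0,0,0,0,0]

```text
time_s: 9.75
tcp_pos: [0.528, -0.2842, -0.0275]
eef_rot: [179.9, -0.3, -97.5]
contact_force: [0.9, -0.7, -1.2]
gripper_width: 0.0571
```

Request:
carry_out:
  plan:
    - [0,0,-0.003,0,0,0]
    - [0,0,0,0,0,0]

```text
time_s: 9.92
tcp_pos: [0.529, -0.2846, -0.0291]
eef_rot: [-179.9, -0.3, -97.4]
contact_force: [-0.4, 0.1, -1.5]
gripper_width: 0.0567
```

Request:
carry_out:
  plan:
    - [0,0,0,0,0,0]
    - [0,0,0,0,0,0]
    - [0,0,0,0,0,0]
    - [0,0,0.03,0,0,0]
    - [0,0,0.04,0,0,0]
    - [0,0,0.04,0,0,0]
    - [0,0,0.04,0,0,0]
    - [-0.03,0,0.01,0,0,0]
    - [-0.04,0,0,0,0,0]
    - [-0.04,0,0,0,0,0]
    - [0,0,0,0,0,0]
  fingers: -1

```text
time_s: 10.83
tcp_pos: [0.4148, -0.2838, 0.1364]
eef_rot: [180.0, -0.4, -97.3]
contact_force: [-0.8, -0.1, -1.7]
gripper_width: 0.0877
```

Run:
```python
from tool import *
s=r.get_state(); T=r.capture('top')[:,:,::-1].copy();S=r.capture('side')[:,:,::-1].copy()
print(s['tcp_pos'],s['eef_rot'],s['gripper_width'],s['joints'])
cv2.imwrite('pics/T1.png',T);cv2.imwrite('pics/S1.png',S)
t=(.5281,-.2866)
a=view(T,'top',310,170,110,130,4,circ(*t,.03,.014));c=view(S,'side',195,220,90,130,4,circ(*t,.03,.014))
cv2.imwrite('pics/g1.png',np.hstack([a,c]))
```

```text
[ 0.41483384 -0.28376369  0.13635002] [179.95117404  -0.39748901 -97.29377781] 0.08767382610933262 [-11.58649299   6.8966094  -25.73725232   0.47491415 -57.38596873
   4.03650771]
```

View pics/g1.png

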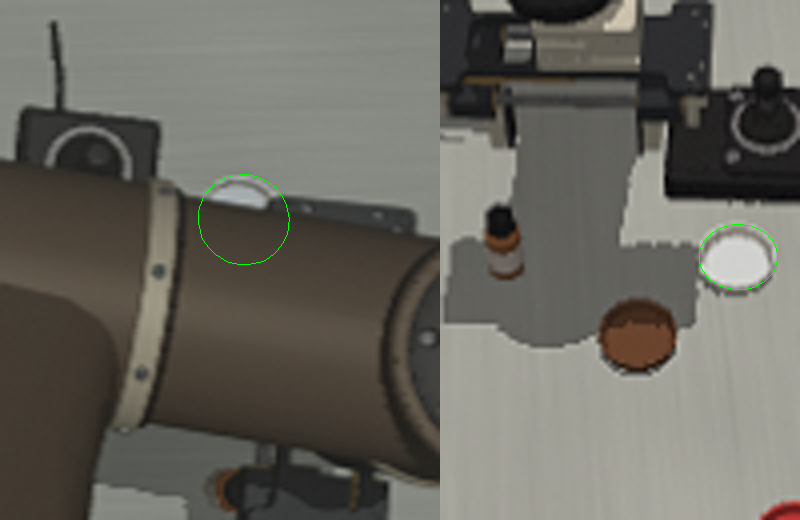

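Request:
carry_out:
  plan:
    - [-0.032,0.01,0,0,0,0]
    - [-0.032,0.009,0,0,0,0]
    - [0,0,-0.03,0,0,0]
    - [0,0,-0.03,0,0,0]
    - [0,0,0,0,0,0]

```text
time_s: 11.35
tcp_pos: [0.3596, -0.2662, 0.0775]
eef_rot: [-179.4, -0.6, -97.2]
contact_force: [-1.4, 1.0, -0.0]
gripper_width: 0.0877
```

Request:
carry_out:
  plan:
    - [-0.008,0.002,-0.01,0.012,0.009,0]
    - [0,0,-0.03,0,0,0]
    - [0,0,0,0,0,0]

```text
time_s: 11.6
tcp_pos: [0.354, -0.2645, 0.0376]
eef_rot: [179.9, 0.1, -97.0]
contact_force: [-0.0, 0.1, -1.1]
gripper_width: 0.0877
```

Run:
```python
from tool import *
s=r.get_state(); T=r.capture('top')[:,:,::-1].copy();S=r.capture('side')[:,:,::-1].copy()
print(s['tcp_pos'],s['eef_rot'])
br=lambda g:np.clip(g.astype(float)*1.6,0,255).astype(np.uint8)
a=view(br(T),'top',325,250,80,80,5,[]);c=view(br(S),'side',180,230,70,80,5,[])
cv2.imwrite('pics/h1.png',np.hstack([a,c]))
```

```text
[ 0.35401531 -0.26451482  0.03763477] [ 1.79942100e+02  6.42112769e-02 -9.70321516e+01]
```

View pics/h1.png

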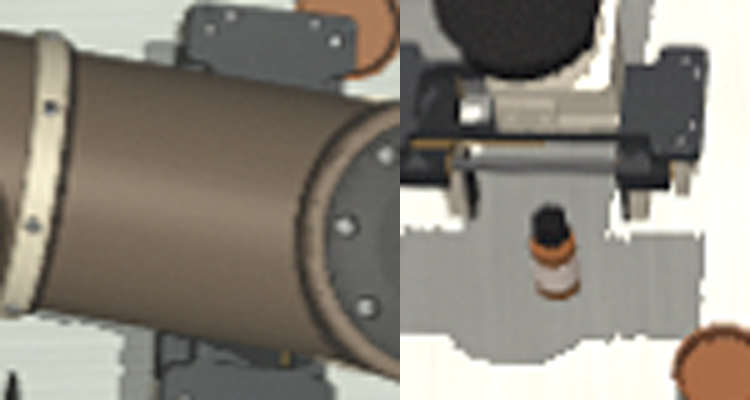

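Request:
carry_out:
  plan:
    - [-0.001,0,-0.009,0,0,0]
    - [0,0,-0.008,0,0,0]
    - [0,0,0,0,0,0]

```text
time_s: 11.95
tcp_pos: [0.359, -0.2667, 0.0267]
eef_rot: [-179.5, -0.1, -96.9]
contact_force: [0.1, -0.4, -0.2]
gripper_width: 0.0878
```

Request:
carry_out:
  plan:
    - [0,0,0,0,0,0]
    - [0,0,0,0,0,0]
    - [0,0,0,0,0,0]
    - [0,0,0,0,0,0]
    - [0,0,0,0,0,0]
    - [0,0,0,0,0,0]
    - [0,0,0,0,0,0]
    - [0,0,0,0,0,0]
    - [0,0,0,0,0,0]
    - [0,0,0,0,0,0]
    - [0,0,0,0,0,0]
  fingers: 1
  force: 12

```text
time_s: 12.87
tcp_pos: [0.3603, -0.267, 0.0288]
eef_rot: [-179.3, -0.1, -96.9]
contact_force: [-0.1, -0.7, -0.1]
gripper_width: 0.0208
```

Run:
```python
from tool import *
s=r.get_state(); T=r.capture('top')[:,:,::-1].copy();S=r.capture('side')[:,:,::-1].copy()
print(s['tcp_pos'],s['joints'])
br=lambda g:np.clip(g.astype(float)*1.6,0,255).astype(np.uint8)
c=view(br(S),'side',180,230,70,80,7,[]); d=view(br(S),'side',180,230,70,80,7,circ(.352,-.2665,.014,0)+circ(.36,-.2665,.0105,.07))
cv2.imwrite('pics/h2.png',c)
```

```text
[ 0.36026945 -0.26698353  0.02877064] [-11.14479422   9.4607138  -40.06882392   0.11176085 -39.77246258
   4.19214449]
```

View pics/h2.png

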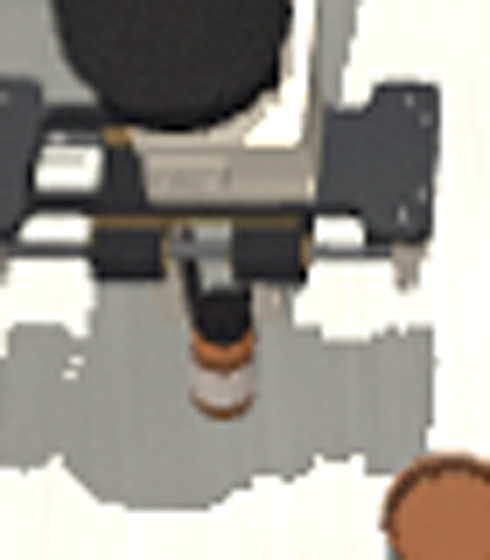

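Request:
carry_out:
  plan:
    - [0,0,0,0,0,0]
    - [0,0,0,0,0,0]
    - [0,0,0,0,0,0]
    - [-0.008,0.002,-0.009,0.01,0,0]
    - [0,0,0,0,0,0]
  fingers: -0.1

```text
time_s: 13.38
tcp_pos: [0.3518, -0.2646, 0.019]
eef_rot: [-179.4, 0.5, -96.8]
contact_force: [-1.1, 0.9, -1.5]
gripper_width: 0.046
```

Run:
```python
from tool import *
s=r.get_state(); S=r.capture('side')[:,:,::-1].copy()
print(s['tcp_pos'],s['eef_rot'],s['gripper_width'])
br=lambda g:np.clip(g.astype(float)*1.6,0,255).astype(np.uint8)
c=view(br(S),'side',180,230,70,80,7,[])
cv2.imwrite('pics/h3.png',c)
```

```text
[ 0.35183538 -0.26458329  0.01901944] [-179.35643276    0.50611063  -96.84759004] 0.04597659412081215
```

View pics/h3.png

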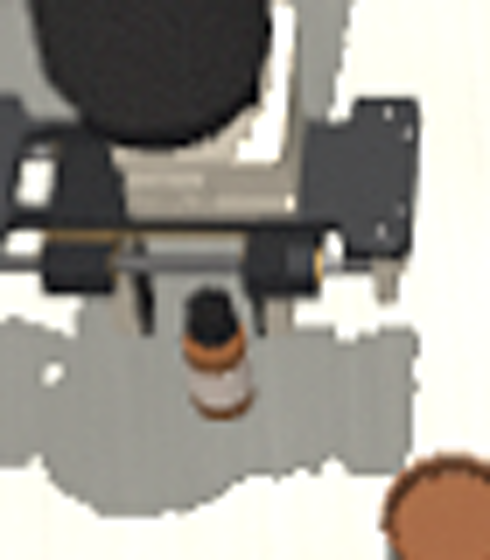

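Request:
carry_out:
  plan:
    - [0.003,0,0,-0.007,0.011,0]
    - [0,0,0,0,0,0]

```text
time_s: 13.6
tcp_pos: [0.3563, -0.2657, 0.0199]
eef_rot: [-179.9, -0.1, -96.9]
contact_force: [0.8, 0.1, -0.4]
gripper_width: 0.0479
```

Request:
carry_out:
  plan:
    - [0,0,0,0,0,0]
    - [0,0,0,0,0,0]
    - [0,0,0,0,0,0]
    - [0,0,0,0,0,0]
    - [0,0,0,0,0,0]
    - [0,0,0,0,0,0]
  fingers: 1
  force: 15

```text
time_s: 14.1
tcp_pos: [0.3569, -0.2655, 0.0199]
eef_rot: [-179.9, -0.1, -96.8]
contact_force: [-0.0, -0.7, -1.2]
gripper_width: 0.0205
```

Run:
```python
from tool import *
s=r.get_state(); S=r.capture('side')[:,:,::-1].copy()
print(s['tcp_pos'],s['eef_rot'],s['gripper_width'])
br=lambda g:np.clip(g.astype(float)*1.6,0,255).astype(np.uint8)
c=view(br(S),'side',180,230,70,80,7,[])
cv2.imwrite('pics/h4.png',c)
```

```text
[ 0.35693344 -0.26546404  0.01990082] [-1.79909837e+02 -1.10484756e-01 -9.68169943e+01] 0.02054361577506768
```

View pics/h4.png

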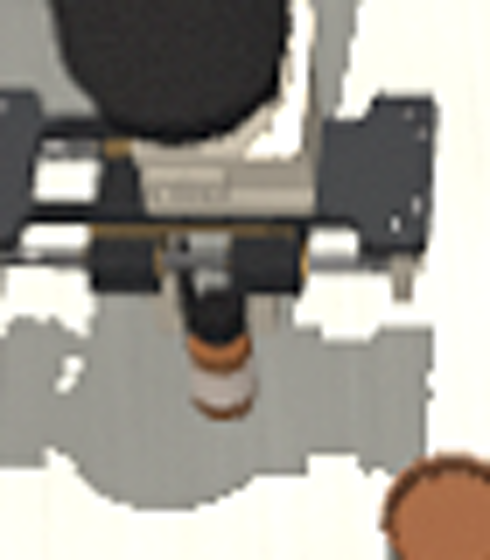

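Request:
carry_out:
  plan:
    - [0,0,0.015,0,0,0]
    - [0,0,0.025,0,0,0]
    - [0.01,0,0.03,0,0,0]
    - [0.03,-0.004,0,0,0,0]
    - [0.035,-0.004,0,0,0,0]
    - [0.035,-0.004,0,0,0,0]
    - [0.035,-0.004,0,0,0,0]
    - [0.02,-0.004,0,0,0,0]
    - [0.01,0,0,0,0,0]
    - [0,0,0,0,0,0]
    - [0,0,0,0,0,0]

```text
time_s: 15.07
tcp_pos: [0.5363, -0.2853, 0.0928]
eef_rot: [-180.0, -0.0, -96.9]
contact_force: [-0.5, -0.2, -1.0]
gripper_width: 0.0204
```

Run:
```python
from tool import *
s=r.get_state(); S=r.capture('side')[:,:,::-1].copy()
print(s['tcp_pos'],s['eef_rot'],s['gripper_width'])
br=lambda g:np.clip(g.astype(float)*1.6,0,255).astype(np.uint8)
c=view(br(S),'side',215,215,90,80,7,circ(.5281,-.2866,.03,.014))
cv2.imwrite('pics/h5.png',c)
```

```text
[ 0.53625669 -0.28533343  0.09282704] [-1.79993954e+02 -2.52120826e-02 -9.69463407e+01] 0.02040919155305518
```

View pics/h5.png

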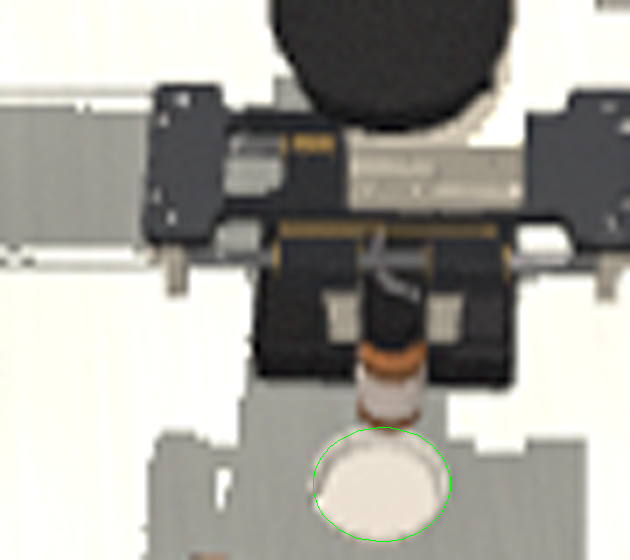

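Request:
carry_out:
  plan:
    - [-0.007,0,-0.02,0,0,0]
    - [0,0,-0.02,0,0,0]
    - [0,0,0,0,0,0]

```text
time_s: 15.37
tcp_pos: [0.5268, -0.2852, 0.0532]
eef_rot: [-179.9, -0.0, -97.0]
contact_force: [-1.1, 0.6, -1.4]
gripper_width: 0.0208
```

Request:
carry_out:
  plan:
    - [0.0015,0,-0.015,0,0,0]
    - [0.001,-0.0005,-0.009,0,0,0]
    - [0,0,0,0,0,0]

```text
time_s: 15.62
tcp_pos: [0.5274, -0.2859, 0.0306]
eef_rot: [-179.9, -0.0, -97.0]
contact_force: [0.3, -0.0, -1.3]
gripper_width: 0.0205
```

Request:
carry_out:
  plan:
    - [0.002,0,-0.004,0,0,0]
    - [0,0,-0.003,0,0,0]
    - [0,0,0,0,0,0]

```text
time_s: 15.87
tcp_pos: [0.5299, -0.2863, 0.0255]
eef_rot: [-179.8, -0.1, -97.0]
contact_force: [-0.4, 0.8, -0.7]
gripper_width: 0.0207
```

Run:
```python
from tool import *
s=r.get_state(); S=r.capture('side')[:,:,::-1].copy()
print(s['tcp_pos'],s['eef_rot'],s['gripper_width'],s['contact_force'])
br=lambda g:np.clip(g.astype(float)*1.6,0,255).astype(np.uint8)
c=view(br(S),'side',235,245,60,60,10,[])
cv2.imwrite('pics/h6.png',c)
```

```text
[ 0.52993593 -0.2863231   0.02547613] [-1.79756886e+02 -6.60335840e-02 -9.69931493e+01] 0.020711794173456546 [-0.3911646   0.75443977 -0.66897993]
```

View pics/h6.png

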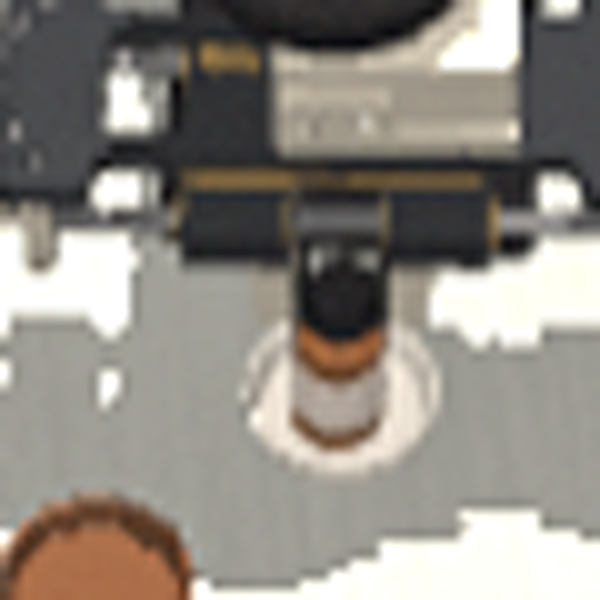

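Request:
carry_out:
  plan:
    - [0,0.001,-0.003,0,0,0]
    - [0,0,-0.001,0,0,0]
    - [0,0,0,0,0,0]

```text
time_s: 16.17
tcp_pos: [0.531, -0.2856, 0.0229]
eef_rot: [-179.6, -0.1, -97.0]
contact_force: [-0.6, 1.0, 0.0]
gripper_width: 0.0204
```

Request:
carry_out:
  plan:
    - [-0.002,0,-0.001,0,0,0]
    - [0,0,0,0,0,0]

```text
time_s: 16.33
tcp_pos: [0.5303, -0.2859, 0.0228]
eef_rot: [-179.5, -0.1, -96.9]
contact_force: [-0.9, 0.0, 0.1]
gripper_width: 0.0209
```

Request:
carry_out:
  plan:
    - [0,0,0,0,0,0]
    - [0,0,0,0,0,0]
    - [0,0,0,0,0,0]
    - [0,0,0.02,0,0,0]
    - [0,0,0.03,0,0,0]
    - [0,0,0.04,0,0,0]
    - [0,0,0.04,0,0,0]
    - [0,0,0,0,0,0]
  fingers: -0.1

```text
time_s: 17.0
tcp_pos: [0.5255, -0.2852, 0.1543]
eef_rot: [179.9, -0.1, -97.0]
contact_force: [2.0, -0.6, 0.8]
gripper_width: 0.048
```

Run:
```python
from tool import *
s=r.get_state(); S=r.capture('side')[:,:,::-1].copy()
print(s['tcp_pos'],s['eef_rot'],s['gripper_width'],s['contact_force'])
br=lambda g:np.clip(g.astype(float)*1.6,0,255).astype(np.uint8)
c=view(br(S),'side',235,245,60,60,10,circ(.5281,-.2866,.03,.014)+circ(.5281,-.2866,.014,.003)+circ(.5281,-.2866,.0105,.073))
cv2.imwrite('pics/h7.png',c)
```

```text
[ 0.52546394 -0.28517732  0.15434135] [ 1.79939435e+02 -1.04430970e-01 -9.69778669e+01] 0.04801779174275593 [ 2.04202374 -0.63904873  0.75121132]
```

View pics/h7.png

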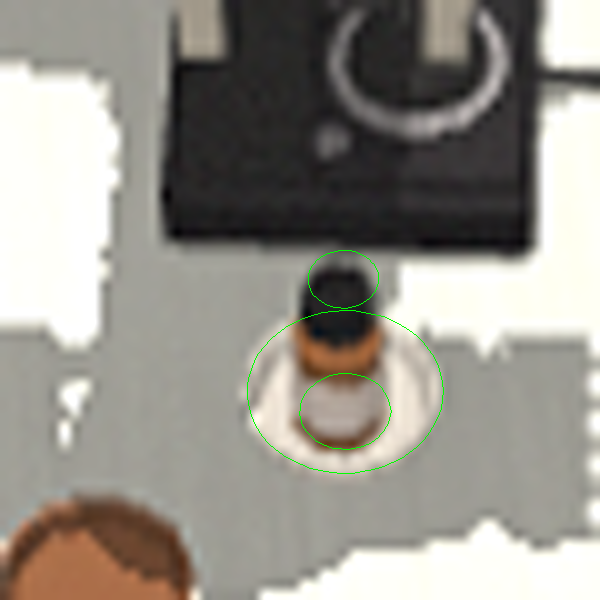

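Request:
carry_out:
  plan:
    - [-0.002,0.04,0.005,0,0,-0.027]
    - [-0.002,0.04,0.005,0,0,-0.027]
    - [-0.002,0.04,0.005,0,0,-0.027]
    - [-0.002,0.04,0.005,0,0,-0.027]
    - [-0.002,0.04,0,0,0,-0.027]
    - [-0.002,0.04,0,0,0,-0.027]
    - [-0.002,0.04,0,0,0,-0.027]
    - [-0.002,0.04,0,0,0,-0.027]
    - [-0.002,0.04,0,0,0,-0.027]
    - [-0.002,0.04,0,0,0,-0.027]
    - [-0.002,0.04,0,0,0,-0.027]
    - [-0.002,0.04,0,0,0,-0.027]
  fingers: -0.3

```text
time_s: 18.05
tcp_pos: [0.4915, 0.2068, 0.1664]
eef_rot: [179.6, -0.0, -117.2]
contact_force: [0.9, -0.7, -0.5]
gripper_width: 0.057
```

Run:
```python
from tool import *
s=r.get_state();T=r.capture('top')[:,:,::-1].copy()
print(s['tcp_pos'])
cv2.imwrite('pics/T2.png',T)
t=(.5281,-.2866)
b=circ(*t,.03,.014)+circ(*t,.014,.003)+circ(*t,.0105,.073)+boxlines(.5411,-.1804,-.122,.059,.047,0,.03)
c=view(T,'top',310,185,85,65,9,b)
cv2.imwrite('pics/i1.png',c)
```

```text
[0.49145289 0.20677133 0.16643836]
```

View pics/i1.png

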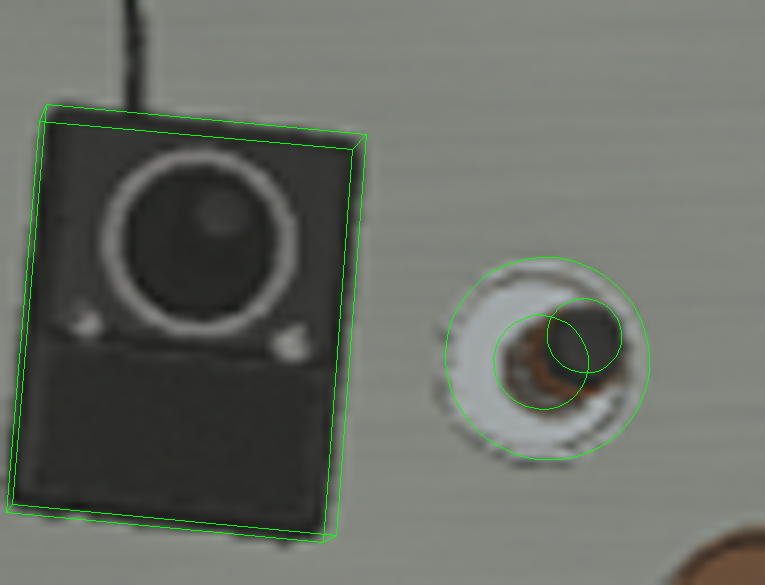

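Request:
carry_out:
  plan:
    - [-0.002,0.038,0,0,0,0.01]
    - [-0.002,0.038,0,0,0,0.01]
    - [-0.002,0.038,0,0,0,0.01]
    - [-0.002,0.038,0,0,0,0]
    - [-0.002,0.038,0,0,0,0]
    - [-0.002,0.022,0,0,0,0]
    - [0,0,0,0,0,0]
    - [0,0,0,0,0,0]

```text
time_s: 18.77
tcp_pos: [0.4742, 0.4332, 0.1587]
eef_rot: [179.4, -0.4, -115.1]
contact_force: [0.5, -1.0, -0.2]
gripper_width: 0.057
```

Run:
```python
from tool import *
s=r.get_state();S=r.capture('side')[:,:,::-1].copy();T=r.capture('top')[:,:,::-1].copy()
print(s['tcp_pos'],s['eef_rot'],s['gripper_width'])
br=lambda g:np.clip(g.astype(float)*1.6,0,255).astype(np.uint8)
c=view(br(S),'side',205,85,75,75,7,[]);a=view(br(T),'top',70,215,35,75,7,[])
cv2.imwrite('pics/j1.png',np.hstack([a,c]))
```

```text
[0.47415458 0.43323165 0.15872301] [ 179.44150012   -0.3781017  -115.12323665] 0.0570098958540735
```

View pics/j1.png

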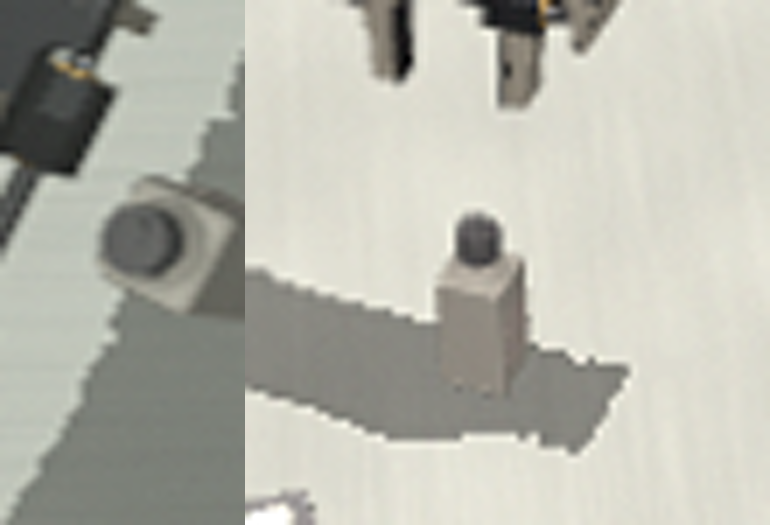

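Run:
```python
from tool import *
p=np.array([.4742,.4332,.159])
for dz in (0,.02,.032,.04): print(dz,proj('side',p+[0,0,dz])[0])
a=np.radians(-25.1);j=np.array([np.cos(a),np.sin(a),0])
for dz in (.032,):
  for w in(-.0285,-.05,.0285,.05): print(w,proj('side',p+[0,0,dz]+j*w)[0],proj('top',p+[0,0,dz]+j*w)[0])
print(proj('side',[.4777,.4268,.105]),proj('top',[.4777,.4268,.105]))
```

```text
0 [235.64527125 104.18269163]
0.02 [235.37287744  99.86058313]
0.032 [235.20808957  97.23963415]
0.04 [235.09766629  95.48069238]
-0.0285 [228.15304957  95.81990694] [ 66.27615549 259.79027524]
-0.05 [222.86779618  94.7609822 ] [ 62.0617299  268.45031962]
0.0285 [242.31831539  98.67761677] [ 77.35727459 237.01738427]
0.05 [247.71821477  99.77447035] [ 81.50270567 228.49704583]
[[237.36959247 116.52760408]] [[ 88.46220102 248.98623169]]
```

Request:
carry_out:
  plan:
    - [0.004,-0.008,-0.03,0,-0.006,0]
    - [0,0,-0.032,0,0,0]
    - [0,0,0,0,0,0]

```text
time_s: 19.12
tcp_pos: [0.4799, 0.4216, 0.0978]
eef_rot: [179.8, 0.0, -115.3]
contact_force: [-0.4, -1.4, -1.5]
gripper_width: 0.0571
```

Request:
carry_out:
  plan:
    - [-0.001,0.003,-0.02,0,0,0]
    - [0,0,-0.01,0,0,0]
    - [0,0,0,0,0,0]

```text
time_s: 19.37
tcp_pos: [0.4805, 0.4216, 0.0699]
eef_rot: [179.9, 0.1, -115.5]
contact_force: [0.5, -0.6, 0.5]
gripper_width: 0.0567
```

Run:
```python
from tool import *
s=r.get_state();S=r.capture('side')[:,:,::-1].copy();T=r.capture('top')[:,:,::-1].copy()
print(s['tcp_pos'],s['eef_rot'],s['gripper_width'])
br=lambda g:np.clip(g.astype(float)*1.6,0,255).astype(np.uint8)
c=view(br(S),'side',210,95,60,60,8,[]);a=view(br(T),'top',70,225,35,60,8,[])
cv2.imwrite('pics/j2.png',np.hstack([a,c]))
```

```text
[0.48051143 0.42156925 0.06992733] [ 1.79879950e+02  6.43822871e-02 -1.15471958e+02] 0.056749685750997855
```

View pics/j2.png

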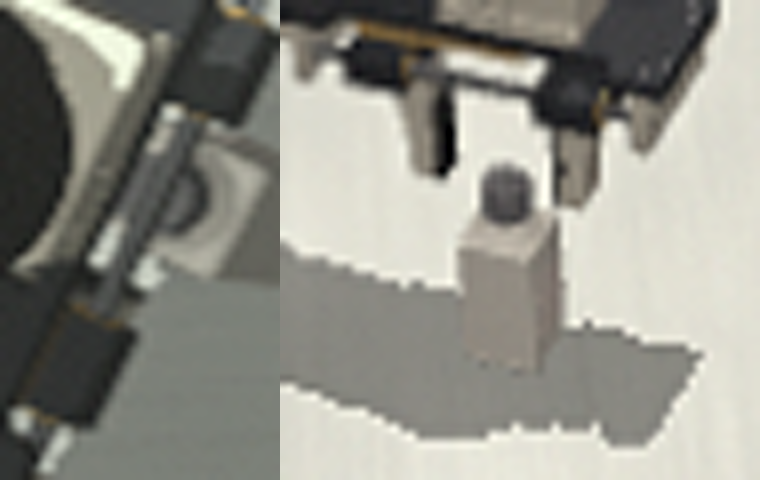

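Request:
carry_out:
  plan:
    - [-0.001,0.002,-0.012,0,0,0]
    - [0,0,-0.001,0,0,0]
    - [0,0,0,0,0,0]

```text
time_s: 19.72
tcp_pos: [0.4819, 0.4262, 0.0622]
eef_rot: [180.0, 0.5, -115.4]
contact_force: [0.2, 1.2, 0.7]
gripper_width: 0.0568
```

Request:
carry_out:
  plan:
    - [0,0,0,0,0,0]
    - [0,0,0,0,0,0]
    - [0,0,0,0,0,0]
    - [0,0,0,0,0,0]
    - [0,0,0,0,0,0]
    - [0,0,0,0,0,0]
    - [0,0,0,0,0,0]
  fingers: 1
  force: 25

```text
time_s: 20.3
tcp_pos: [0.4824, 0.4272, 0.0646]
eef_rot: [-180.0, 0.7, -115.4]
contact_force: [0.2, 0.0, -0.5]
gripper_width: 0.0233
```

Run:
```python
from tool import *
s=r.get_state();S=r.capture('side')[:,:,::-1].copy()
print(s['tcp_pos'],s['eef_rot'],s['gripper_width'])
br=lambda g:np.clip(g.astype(float)*1.6,0,255).astype(np.uint8)
c=view(br(S),'side',210,95,60,60,8,[])
cv2.imwrite('pics/j3.png',c)
```

```text
[0.48244104 0.42724233 0.06456885] [-179.97408947    0.68558149 -115.40428649] 0.02332734090144548
```

View pics/j3.png

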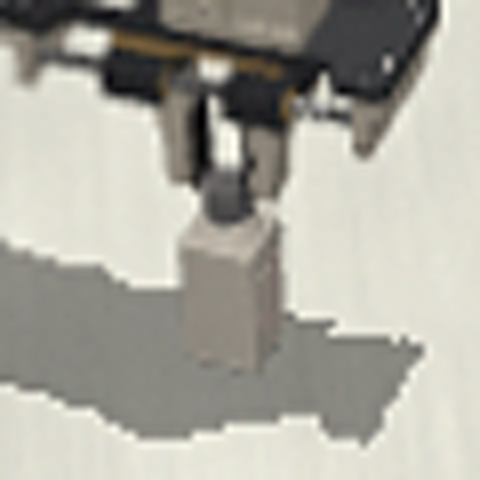

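Request:
carry_out:
  plan:
    - [0,0,0,0,0,0]
    - [0,0,0,0,0,0]
    - [0,-0.002,-0.011,0,0,0]
    - [0,0,0,0,0,0]
  fingers: -0.1

```text
time_s: 20.68
tcp_pos: [0.4824, 0.4253, 0.0529]
eef_rot: [-180.0, 0.7, -115.4]
contact_force: [-0.7, -1.3, -2.2]
gripper_width: 0.0441
```

Request:
carry_out:
  plan:
    - [0,0,0.002,-0.011,0.005,0]
    - [0,0,0,0,0,0]
    - [0,0,0,0,0,0]
    - [0,0,0,0,0,0]
    - [0,0,0,0,0,0]
    - [0,0,0,0,0,0]
  fingers: 1
  force: 25

```text
time_s: 21.18
tcp_pos: [0.4823, 0.4248, 0.0539]
eef_rot: [-180.0, -0.2, -115.4]
contact_force: [-0.3, -0.1, -0.7]
gripper_width: 0.024
```

Run:
```python
from tool import *
s=r.get_state();S=r.capture('side')[:,:,::-1].copy()
print(s['tcp_pos'],s['eef_rot'],s['gripper_width'])
br=lambda g:np.clip(g.astype(float)*1.6,0,255).astype(np.uint8)
c=view(br(S),'side',210,95,60,60,8,[])
cv2.imwrite('pics/j4.png',c)
```

```text
[0.48230885 0.42479731 0.05389726] [-1.79967966e+02 -1.53138571e-01 -1.15406280e+02] 0.024014904588705824
```

View pics/j4.png

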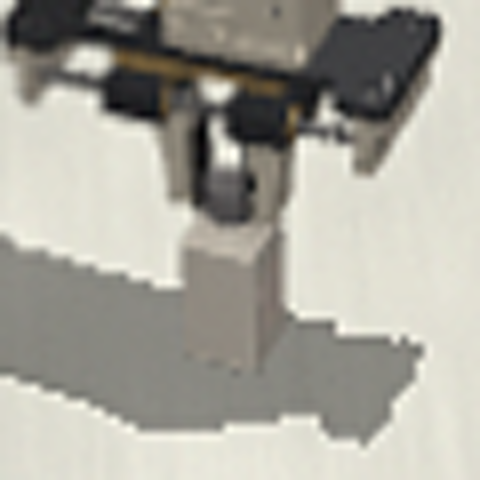

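Request:
carry_out:
  plan:
    - [0,0,0.015,0,0,0]
    - [0,0,0.03,0,0,0]
    - [0,0,0.035,0,0,0]
    - [0,0,0.035,0,0,0]
    - [0.003,-0.02,0.03,0,0,0]
    - [0.007,-0.036,0.008,0,0,0.02]
    - [0.007,-0.036,0,0,0,0.027]
    - [0.007,-0.036,0,0,0,0.027]
    - [0.007,-0.036,0,0,0,0.027]
    - [0.007,-0.036,0,0,0,0.027]
    - [0.007,-0.036,0,0,0,0.027]
    - [0.007,-0.036,0,0,0,0.027]

```text
time_s: 22.23
tcp_pos: [0.531, 0.1458, 0.2124]
eef_rot: [-179.8, -0.2, -104.0]
contact_force: [0.8, -0.9, -1.5]
gripper_width: 0.0245
```

Run:
```python
from tool import *
s=r.get_state();S=r.capture('side')[:,:,::-1].copy()
print(s['tcp_pos'],s['eef_rot'],s['gripper_width'])
cv2.imwrite('pics/j5.png',view(S,'side',190,40,110,110,5,[]))
```

```text
[0.53101055 0.14575145 0.21241935] [-179.84170904   -0.23529536 -104.04180333] 0.024502845444207885
```

View pics/j5.png

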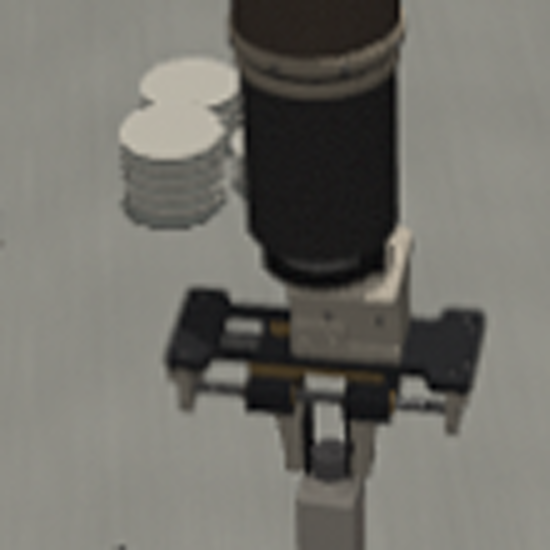

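Request:
carry_out:
  plan:
    - [0.007,-0.038,0,0,0,0.025]
    - [0.007,-0.038,0,0,0,0.025]
    - [0.007,-0.038,0,0,0,0.025]
    - [0.007,-0.038,0,0,0,0.02]
    - [0.007,-0.038,0,0,0,0.01]
    - [0.007,-0.038,0,0,0,0]
    - [0.007,-0.038,0,0,0,0]
    - [0.007,-0.038,0,0,0,0]
    - [0.007,-0.038,0,0,0,0]
    - [0.007,-0.035,0,0,0,0]
    - [0.003,-0.02,0,0,0,0]
    - [0,0,0,0,0,0]

```text
time_s: 23.28
tcp_pos: [0.6016, -0.2747, 0.2126]
eef_rot: [-179.8, -0.2, -97.8]
contact_force: [-0.4, 1.4, -0.9]
gripper_width: 0.0244
```

Request:
carry_out:
  plan:
    - [0.007,-0.022,0,0,0,0.014]
    - [0,0,-0.03,0,0,0]
    - [0,0,-0.035,0,0,0]
    - [0,0,-0.035,0,0,0]
    - [0,0,0,0,0,0]

```text
time_s: 23.7
tcp_pos: [0.6087, -0.3002, 0.1109]
eef_rot: [-179.5, -0.2, -97.3]
contact_force: [-1.7, 1.1, -3.6]
gripper_width: 0.0241
```

Run:
```python
from tool import *
s=r.get_state();S=r.capture('side')[:,:,::-1].copy();T=r.capture('top')[:,:,::-1].copy()
p=s['tcp_pos'];print(p,s['eef_rot'],s['gripper_width'])
zb=p[2]-.0539
b=boxlines(.6075,-.2963,-.122,.02,.02,zb,zb+.074)
cv2.imwrite('pics/k1.png',np.hstack([view(T,'top',340,150,60,80,6,b),view(S,'side',230,205,70,80,6,b)]))
```

```text
[ 0.60870179 -0.30023655  0.11093568] [-1.79522491e+02 -1.60490230e-01 -9.72596330e+01] 0.024083208791189067
```

View pics/k1.png

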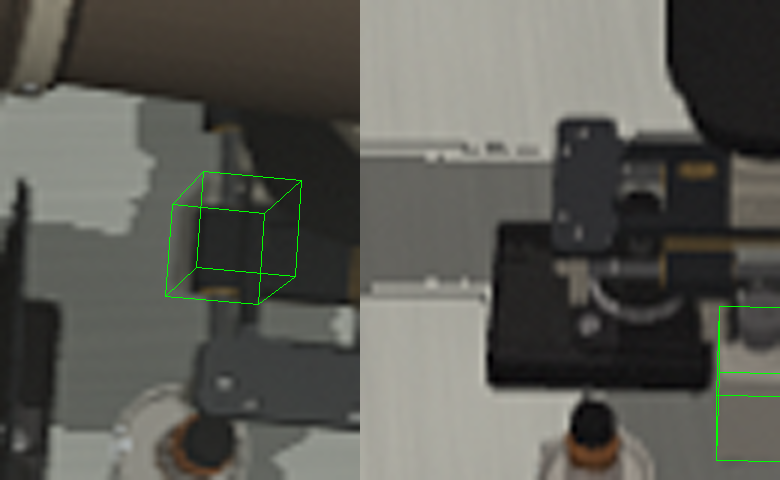

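Request:
carry_out:
  plan:
    - [0,0.004,-0.025,0,0,0]
    - [0,0,-0.02,0,0,0]
    - [0,0,0,0,0,0]

```text
time_s: 24.05
tcp_pos: [0.6186, -0.2989, 0.0824]
eef_rot: [-178.3, -0.5, -97.0]
contact_force: [-0.7, 0.8, -1.4]
gripper_width: 0.0241
```

Run:
```python
from tool import *
s=r.get_state();S=r.capture('side')[:,:,::-1].copy();T=r.capture('top')[:,:,::-1].copy()
p=s['tcp_pos'];print(p,s['eef_rot'],s['gripper_width'])
zb=p[2]-.0539
b=boxlines(.6075,-.2963,-.122,.02,.02,zb,zb+.074)
cv2.imwrite('pics/k2.png',np.hstack([view(S,'side',260,225,50,70,8,[]),view(S,'side',260,225,50,70,8,b)]))
```

```text
[ 0.61855009 -0.29888873  0.08238359] [-178.31292921   -0.54760966  -96.99267153] 0.024100309224899828
```

View pics/k2.png

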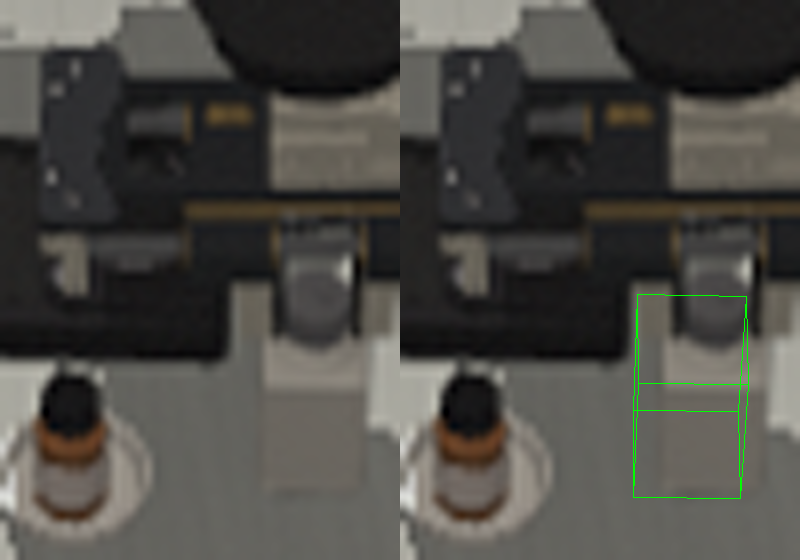

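Request:
carry_out:
  plan:
    - [-0.0095,0.002,0,0.012,0.028,0]
    - [0,0,0,0,0,0]

```text
time_s: 24.32
tcp_pos: [0.6132, -0.2981, 0.0914]
eef_rot: [-179.5, -0.2, -96.9]
contact_force: [0.5, -1.0, -0.9]
gripper_width: 0.0246
```

Request:
carry_out:
  plan:
    - [-0.005,0.002,-0.01,0.003,0.01,0]
    - [0,0,-0.012,0,0,0]
    - [0,0,-0.006,0,0,0]
    - [0,0,0,0,0,0]

```text
time_s: 24.65
tcp_pos: [0.6118, -0.2968, 0.0673]
eef_rot: [-179.4, -0.2, -96.8]
contact_force: [-0.2, -0.3, -1.2]
gripper_width: 0.0241
```

Request:
carry_out:
  plan:
    - [-0.006,0,-0.003,0.003,0.012,0]
    - [0,0,0,0,0,0]

```text
time_s: 24.82
tcp_pos: [0.6048, -0.2967, 0.0631]
eef_rot: [179.7, -0.1, -96.8]
contact_force: [-0.1, -0.2, -2.0]
gripper_width: 0.0243
```

Run:
```python
from tool import *
s=r.get_state();S=r.capture('side')[:,:,::-1].copy();T=r.capture('top')[:,:,::-1].copy()
p=s['tcp_pos'];print(p,s['eef_rot'],s['gripper_width'])
zb=p[2]-.0539
b=boxlines(.6075,-.2963,-.122,.02,.02,zb,zb+.074)
cv2.imwrite('pics/k3.png',np.hstack([view(S,'side',260,225,50,70,8,[]),view(S,'side',260,225,50,70,8,b)]))
```

```text
[ 0.60482615 -0.29668081  0.0631117 ] [ 1.79720870e+02 -9.75079333e-02 -9.68225005e+01] 0.024256178395009487
```

View pics/k3.png

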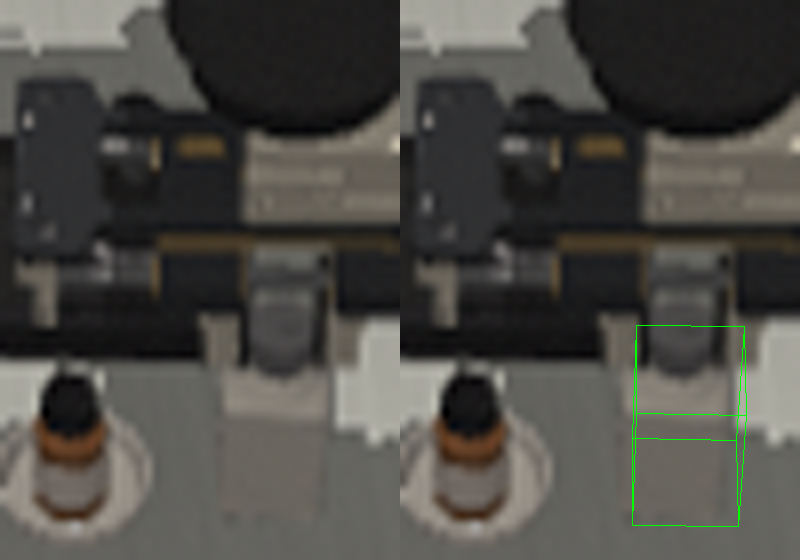

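Request:
carry_out:
  plan:
    - [0.005,-0.002,-0.003,0,0,0]
    - [0,0,-0.002,0,0,0]
    - [0,0,0,0,0,0]

```text
time_s: 25.17
tcp_pos: [0.6123, -0.2995, 0.0592]
eef_rot: [179.9, -0.2, -96.8]
contact_force: [-0.2, 0.0, -0.1]
gripper_width: 0.0241
```

Request:
carry_out:
  plan:
    - [-0.0035,0.001,-0.003,0,0,0]
    - [0,0,0,0,0,0]

```text
time_s: 25.33
tcp_pos: [0.6087, -0.2985, 0.0557]
eef_rot: [179.9, -0.1, -96.8]
contact_force: [-1.2, 0.2, -2.1]
gripper_width: 0.0242
```

Run:
```python
from tool import *
s=r.get_state();S=r.capture('side')[:,:,::-1].copy();T=r.capture('top')[:,:,::-1].copy()
p=s['tcp_pos'];print(p,s['eef_rot'],s['gripper_width'],s['contact_force'])
zb=p[2]-.0539
b=boxlines(.6075,-.2963,-.122,.02,.02,zb,zb+.074)
br=lambda g:np.clip(g.astype(float)*1.6,0,255).astype(np.uint8)
cv2.imwrite('pics/k4.png',np.hstack([view(br(S),'side',260,235,45,60,8,[]),view(br(S),'side',260,235,45,60,8,b)]))
```

```text
[ 0.60874164 -0.29849679  0.05569037] [ 1.79939779e+02 -1.47312602e-01 -9.68109064e+01] 0.02424786541532424 [-1.24477106  0.23197826 -2.07649239]
```

View pics/k4.png

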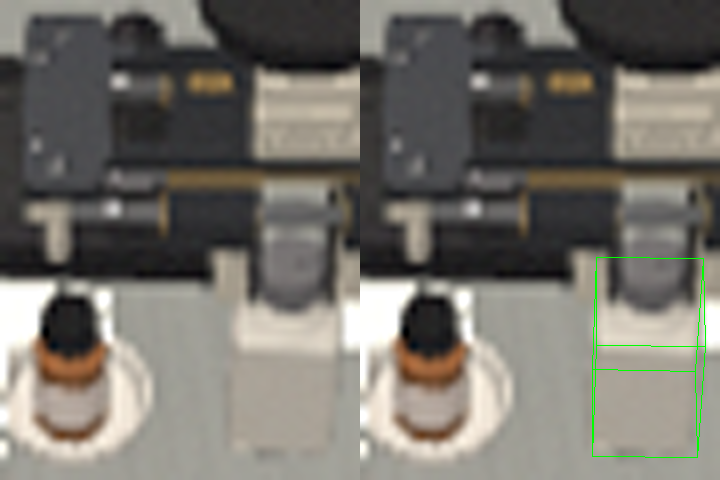

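Request:
carry_out:
  plan:
    - [0.001,-0.001,-0.003,0,0,0]
    - [0,0,0,0,0,0]

```text
time_s: 25.6
tcp_pos: [0.6112, -0.3001, 0.0543]
eef_rot: [-179.9, -0.2, -96.8]
contact_force: [0.1, -0.1, -0.4]
gripper_width: 0.0243
```

Request:
carry_out:
  plan:
    - [-0.001,0.001,-0.003,0,0,0]
    - [0,0,0,0,0,0]

```text
time_s: 25.77
tcp_pos: [0.6121, -0.3, 0.0546]
eef_rot: [-179.7, -0.3, -96.7]
contact_force: [0.4, -0.1, -2.2]
gripper_width: 0.0245
```

Request:
carry_out:
  plan:
    - [-0.003,0.001,-0.003,0,0.003,0]
    - [0,0,0,0,0,0]

```text
time_s: 25.93
tcp_pos: [0.6113, -0.2996, 0.0541]
eef_rot: [-179.5, -0.4, -96.6]
contact_force: [-0.2, -0.6, -1.1]
gripper_width: 0.0243
```

Run:
```python
from tool import *
s=r.get_state();S=r.capture('side')[:,:,::-1].copy();T=r.capture('top')[:,:,::-1].copy()
p=s['tcp_pos'];print(p,s['eef_rot'],s['gripper_width'],s['contact_force'])
b=boxlines(.6075,-.2963,-.122,.02,.02,0,.074)
br=lambda g:np.clip(g.astype(float)*1.6,0,255).astype(np.uint8)
cv2.imwrite('pics/k5.png',np.hstack([view(br(S),'side',260,235,45,60,8,[]),view(br(S),'side',260,235,45,60,8,b)]))
```

```text
[ 0.6112846  -0.2996112   0.05405239] [-179.53340055   -0.41640003  -96.63237519] 0.02425154180286978 [-0.17800036 -0.58726604 -1.14282843]
```

View pics/k5.png

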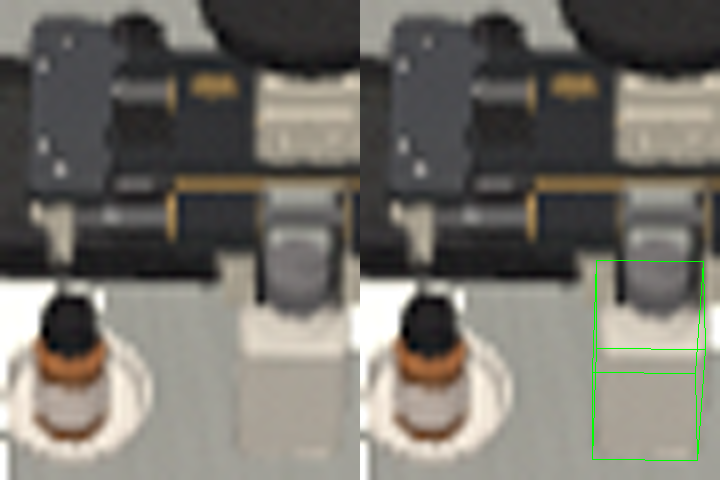

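Request:
carry_out:
  plan:
    - [0,0,0,0,0,0]
    - [0,0,0,0,0,0]
    - [0,0,0,0,0,0]
    - [0,0,0.02,0,0,0]
    - [0,0,0.035,0,0,0]
    - [0,0,0.04,0,0,0]
    - [0,0,0.04,0,0,0]
    - [-0.01,0.03,0,0,0,0]
    - [-0.015,0.038,0,0,0,-0.1]
    - [-0.015,0.038,0,0,0,-0.1]
    - [-0.015,0.038,0,0,0,-0.1]
    - [-0.015,0.038,0,0,0,-0.1]
  fingers: -0.1

```text
time_s: 27.03
tcp_pos: [0.5352, -0.1181, 0.1863]
eef_rot: [179.7, -0.3, -120.9]
contact_force: [1.1, 1.7, 0.6]
gripper_width: 0.0482
```

Request:
carry_out:
  plan:
    - [-0.0177,0.0346,0,0,0,-0.09]
    - [-0.0177,0.0346,0,0,0,-0.09]
    - [-0.0177,0.0346,0,0,0,-0.09]
    - [-0.0177,0.0346,0,0,0,-0.09]
    - [-0.0177,0.0346,0,0,0,-0.09]
    - [-0.0177,0.0346,0,0,0,-0.09]
    - [-0.0177,0.0346,0,0,0,-0.09]
    - [-0.0177,0.0346,0,0,0,-0.09]
    - [-0.0177,0.0346,0,0,0,-0.07]
    - [-0.012,0.025,0,0,0,0]
    - [0,0,0,0,0,0]
    - [0,0,0,0,0,0]
  fingers: -1

```text
time_s: 28.03
tcp_pos: [0.3533, 0.2275, 0.1853]
eef_rot: [179.5, -0.3, -167.3]
contact_force: [0.3, -0.6, 0.2]
gripper_width: 0.0878
```

Run:
```python
from tool import *
s=r.get_state();S=r.capture('side')[:,:,::-1].copy();T=r.capture('top')[:,:,::-1].copy()
p=s['tcp_pos'];print(p,s['eef_rot'],s['gripper_width'],s['joints'])
cv2.imwrite('pics/T3.png',T);cv2.imwrite('pics/S3.png',S)
t=(.5281,-.2866)
b=circ(*t,.03,.014)+circ(*t,.014,.003)+circ(*t,.0105,.073)+boxlines(.6075,-.2963,-.122,.02,.02,0,.074)+circ(.6075,-.2963,.0125,.105)
cv2.imwrite('pics/l1.png',np.hstack([view(T,'top',310,165,90,85,5,b)[:,:],view(S,'side',235,225,75,85,5,b)]))
cv2.imwrite('pics/l2.png',np.hstack([view(T,'top',310,165,90,85,5,[])[:,:],view(S,'side',235,225,75,85,5,[])]))
```

```text
[0.35332377 0.22746015 0.18527913] [ 179.51050118   -0.2615445  -167.32405832] 0.08781207524982147 [  59.35145638   -4.04712292  -29.71843557   -0.58460763  -64.15319995
 -136.42256662]
```

View pics/l1.png

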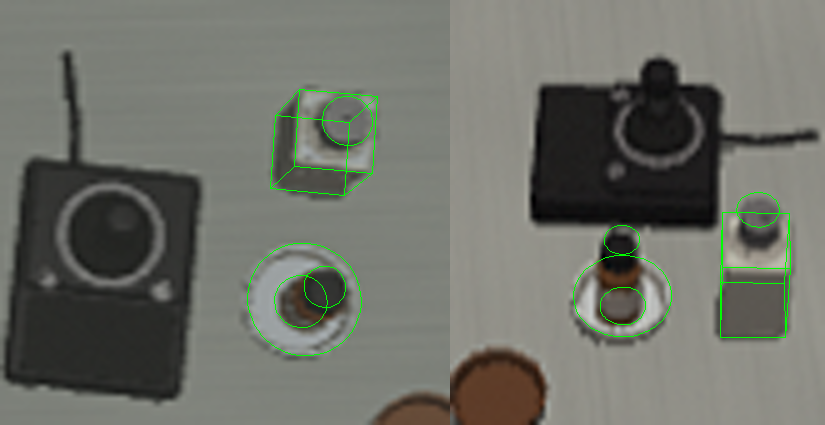

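View pics/l2.png

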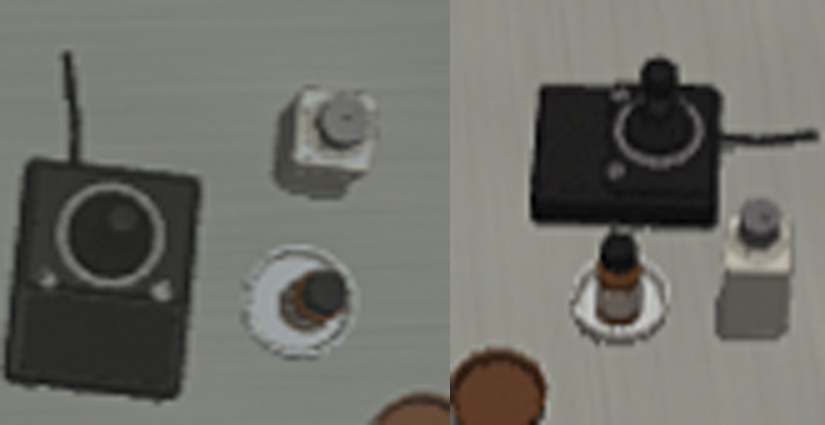

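Request:
carry_out:
  plan:
    - [-0.013,0.035,-0.01,0,0,-0.008]
    - [0,0,-0.04,0,0,0]
    - [0,0,-0.04,0,0,0]
    - [0,0,0,0,0,0]

```text
time_s: 28.47
tcp_pos: [0.3443, 0.2612, 0.0953]
eef_rot: [179.2, 0.1, -168.2]
contact_force: [-0.7, -1.4, -1.1]
gripper_width: 0.0874
```

Request:
carry_out:
  plan:
    - [-0.004,0.001,-0.03,-0.014,0,0]
    - [0,0,-0.03,0,0,0]
    - [0,0,0,0,0,0]

```text
time_s: 28.72
tcp_pos: [0.3433, 0.2603, 0.0367]
eef_rot: [-179.9, -0.0, -168.4]
contact_force: [-0.3, -1.6, -0.6]
gripper_width: 0.0879
```

Run:
```python
from tool import *
s=r.get_state();S=r.capture('side')[:,:,::-1].copy();T=r.capture('top')[:,:,::-1].copy()
p=s['tcp_pos'];print(p,s['eef_rot'],s['gripper_width'])
br=lambda g:np.clip(g.astype(float)*1.6,0,255).astype(np.uint8)
cv2.imwrite('pics/m1.png',np.hstack([view(br(T),'top',125,265,75,70,5.3,[]),view(br(S),'side',170,120,75,70,5.3,[])]))
```

```text
[0.34325217 0.26027291 0.03670418] [-1.79901525e+02 -2.45385897e-02 -1.68400464e+02] 0.08792784659157432
```

View pics/m1.png

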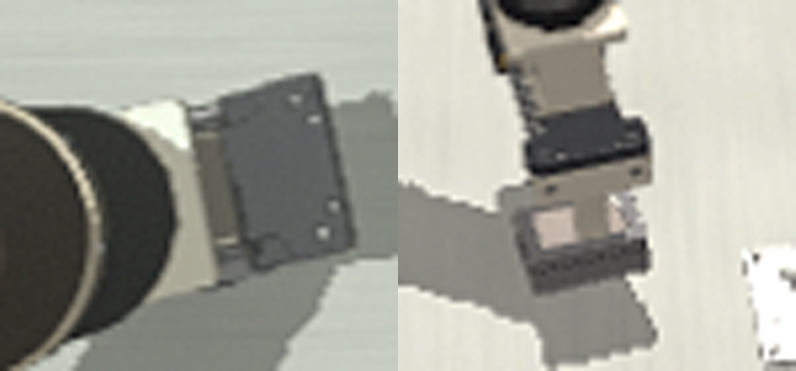

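Request:
carry_out:
  plan:
    - [-0.003,0.002,-0.025,0,0,0]
    - [-0.001,0,-0.02,0,0,0]
    - [0,0,-0.006,0,0,0]
    - [0,0,0,0,0,0]

```text
time_s: 29.15
tcp_pos: [0.3468, 0.2703, -0.0019]
eef_rot: [179.3, 0.8, -168.4]
contact_force: [-0.1, 0.1, 0.0]
gripper_width: 0.0876
```

Request:
carry_out:
  plan:
    - [-0.006,-0.008,-0.01,-0.015,0.011,0.008]
    - [0,0,0,0,0,0]

```text
time_s: 29.32
tcp_pos: [0.342, 0.2636, -0.0092]
eef_rot: [179.9, 0.1, -167.9]
contact_force: [-1.3, -0.8, -0.3]
gripper_width: 0.0875
```

Request:
carry_out:
  plan:
    - [-0.003,-0.003,-0.011,0,0.003,0]
    - [0,0,0,0,0,0]

```text
time_s: 29.48
tcp_pos: [0.3398, 0.2617, -0.0183]
eef_rot: [179.7, 0.1, -167.9]
contact_force: [-0.3, -0.2, 0.0]
gripper_width: 0.0878
```

Request:
carry_out:
  plan:
    - [-0.001,0,-0.003,0,0,0]
    - [0,0,0,0,0,0]
    - [0,0,0,0,0,0]
    - [0,0,0,0,0,0]
    - [0,0,0,0,0,0]
    - [0,0,0,0,0,0]
    - [0,0,0,0,0,0]
  fingers: 1
  force: 25

```text
time_s: 30.07
tcp_pos: [0.3402, 0.2639, -0.0181]
eef_rot: [179.5, 0.3, -167.8]
contact_force: [0.5, 0.1, -1.6]
gripper_width: 0.0557
```

Request:
carry_out:
  plan:
    - [0,0,0.015,0,0,0]
    - [0,0,0.03,0,0,0]
    - [0.01,0.005,0.03,0,0,0]
    - [0.035,0.009,0,0,0,-0.03]
    - [0.037,0.01,0,0,0,-0.04]
    - [0.037,0.01,0,0,0,-0.04]
    - [0.037,0.01,0,0,0,-0.03]
    - [0.025,0.006,0,0,0,0]
    - [0,0,0,0,0,0]
    - [0,0,0,0,0,0]

```text
time_s: 30.9
tcp_pos: [0.5288, 0.3124, 0.0609]
eef_rot: [179.6, 0.2, -176.1]
contact_force: [0.5, -0.4, -0.7]
gripper_width: 0.0559
```

Right on target horizontally. Descend.

Request:
carry_out:
  plan:
    - [0,0.001,-0.025,0,0,0]
    - [0,0,-0.025,0,0,0]
    - [0,0,-0.01,0,0,0]
    - [0,0,0,0,0,0]

```text
time_s: 31.23
tcp_pos: [0.5275, 0.3126, -0.0007]
eef_rot: [179.6, 0.2, -176.1]
contact_force: [-0.5, -0.3, -1.1]
gripper_width: 0.0561
```

Run:
```python
from tool import *
s=r.get_state();S=r.capture('side')[:,:,::-1].copy();T=r.capture('top')[:,:,::-1].copy()
p=s['tcp_pos'];print(p,s['eef_rot'],s['gripper_width'])
br=lambda g:np.clip(g.astype(float)*1.6,0,255).astype(np.uint8)
zb=p[2]+.0181
b=boxlines(.5281,.3131,.07,.042,.028,zb,zb+.034)+boxlines(.5362,.2005,.07,.08,.055,0,.008)
cv2.imwrite('pics/n1.png',np.hstack([view(br(S),'side',225,125,65,70,6,[]),view(br(S),'side',225,125,65,70,6,b)]))
cv2.imwrite('pics/n1t.png',np.hstack([view(br(T),'top',115,180,100,80,7,b)]))
```

```text
[ 0.52754604  0.3125996  -0.00066468] [ 179.59566684    0.2149711  -176.13775396] 0.056095212073004525
```

View pics/n1.png

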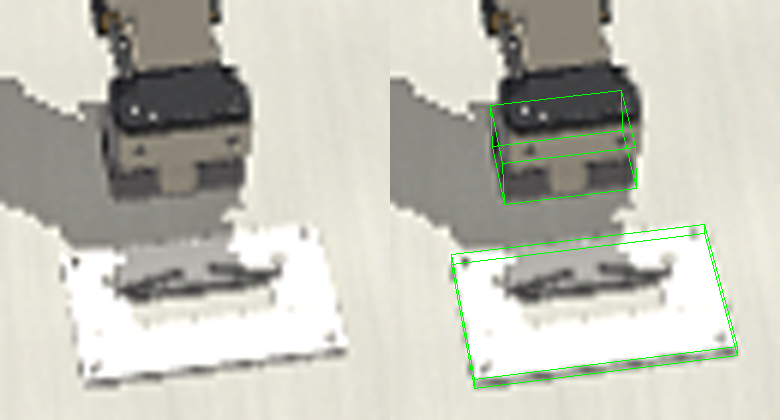

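View pics/n1t.png

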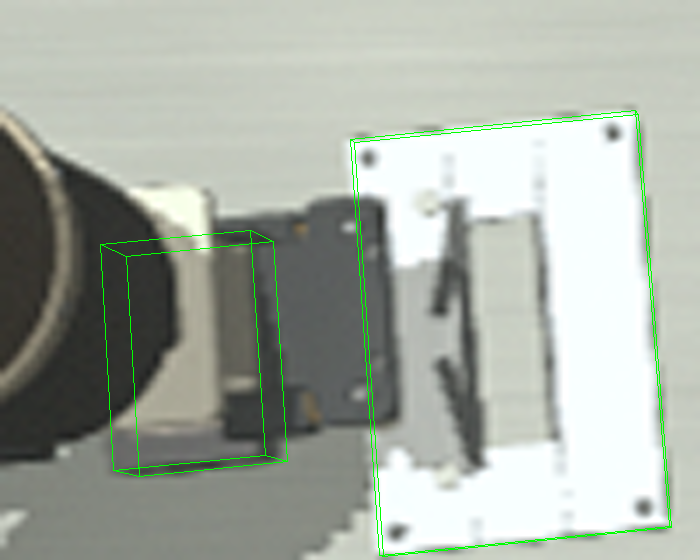

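Request:
carry_out:
  plan:
    - [0.001,0.0005,-0.01,0,0,0.002]
    - [0,0,-0.004,0,0,0]
    - [0,0,0,0,0,0]

```text
time_s: 31.58
tcp_pos: [0.5308, 0.3161, -0.0099]
eef_rot: [179.3, 0.6, -175.9]
contact_force: [-0.7, -0.5, -1.8]
gripper_width: 0.0561
```

Request:
carry_out:
  plan:
    - [-0.003,-0.003,-0.007,-0.01,0.008,0]
    - [0,0,0,0,0,0]

```text
time_s: 31.75
tcp_pos: [0.5279, 0.3133, -0.0164]
eef_rot: [179.8, 0.1, -175.9]
contact_force: [-0.3, -0.4, -1.5]
gripper_width: 0.0553
```

Request:
carry_out:
  plan:
    - [0,0,-0.004,0,0,0]
    - [0,0,0,0,0,0]

```text
time_s: 31.92
tcp_pos: [0.5293, 0.3143, -0.0185]
eef_rot: [179.8, 0.3, -175.8]
contact_force: [-0.6, -0.7, -1.3]
gripper_width: 0.0557
```

Run:
```python
from tool import *
s=r.get_state();S=r.capture('side')[:,:,::-1].copy();T=r.capture('top')[:,:,::-1].copy()
p=s['tcp_pos'];print(p,s['eef_rot'],s['gripper_width'],s['contact_force'])
br=lambda g:np.clip(g.astype(float)*1.6,0,255).astype(np.uint8)
b=boxlines(.5281,.3131,.07,.042,.028,0,.034)
cv2.imwrite('pics/n2.png',np.hstack([view(br(S),'side',230,130,50,50,8,[]),view(br(S),'side',230,130,50,50,8,b)]))
```

```text
[ 0.52929336  0.31431657 -0.01854588] [ 179.7652791     0.26900227 -175.79363961] 0.05567183955648575 [-0.58453792 -0.66163522 -1.2741557 ]
```

View pics/n2.png

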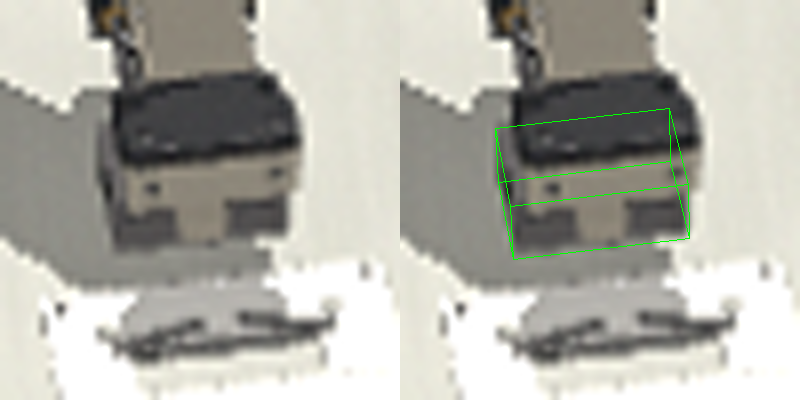

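Request:
carry_out:
  plan:
    - [-0.001,-0.001,-0.005,0,0,0]
    - [0,0,0,0,0,0]

```text
time_s: 32.18
tcp_pos: [0.5305, 0.3149, -0.0199]
eef_rot: [179.6, 0.5, -175.7]
contact_force: [-0.2, 0.1, -1.8]
gripper_width: 0.0558
```

Request:
carry_out:
  plan:
    - [-0.0035,-0.003,-0.004,-0.006,0.008,-0.003]
    - [0,0,0,0,0,0]

```text
time_s: 32.35
tcp_pos: [0.53, 0.3148, -0.0206]
eef_rot: [179.7, 0.4, -175.8]
contact_force: [0.2, 0.4, -1.1]
gripper_width: 0.0558
```

Request:
carry_out:
  plan:
    - [-0.005,-0.004,0.003,0,0,0]
    - [0,0,0,0,0,0]

```text
time_s: 32.52
tcp_pos: [0.5243, 0.3104, -0.0179]
eef_rot: [179.7, 0.4, -175.8]
contact_force: [-0.7, -0.7, -1.4]
gripper_width: 0.0558
```

Request:
carry_out:
  plan:
    - [0.003,0.0025,-0.003,0,0,0]
    - [0,0,0,0,0,0]

```text
time_s: 32.68
tcp_pos: [0.5267, 0.3123, -0.0213]
eef_rot: [179.7, 0.3, -175.8]
contact_force: [1.8, 0.4, 0.1]
gripper_width: 0.0561
```

Request:
carry_out:
  plan:
    - [0,0,0,0,0,0]
    - [0,0,0,0,0,0]
    - [0,0,0,0,0,0]
    - [0,0,0.02,0,0,0]
    - [0,0,0.035,0,0,0]
    - [0,0,0.04,0,0,0]
    - [0,0,0.03,0,0,0]
    - [0.02,-0.033,0,0,0,0]
    - [0.02,-0.033,0,0,0,0]
    - [0.02,-0.033,0,0,0,0]
    - [0.02,-0.033,0,0,0,0]
    - [0.02,-0.033,0,0,0,0]
  fingers: -0.6

```text
time_s: 33.68
tcp_pos: [0.6257, 0.1463, 0.1071]
eef_rot: [179.9, 0.2, -175.1]
contact_force: [1.2, 1.2, 0.0]
gripper_width: 0.0704
```

Request:
carry_out:
  plan:
    - [0.015,-0.036,0,0,0,-0.02]
    - [0.015,-0.036,0,0,0,-0.03]
    - [0.015,-0.03,0,0,0,-0.03]
    - [0.01,-0.02,0,0,0,-0.03]
    - [0,0,0,0,0,0]

```text
time_s: 34.1
tcp_pos: [0.6848, 0.0115, 0.1053]
eef_rot: [180.0, 0.2, 178.0]
contact_force: [0.4, 0.1, 0.1]
gripper_width: 0.0699
```

Run:
```python
from tool import *
s=r.get_state();S=r.capture('side')[:,:,::-1].copy();T=r.capture('top')[:,:,::-1].copy()
p=s['tcp_pos'];print(p,s['eef_rot'],s['gripper_width'])
b=boxlines(.5281,.3131,.07,.042,.028,0,.034)
cv2.imwrite('pics/n3.png',np.hstack([view(T,'top',120,190,55,70,7,b),view(S,'side',230,125,55,70,7,b)]))
cv2.imwrite('pics/T4.png',T);cv2.imwrite('pics/S4.png',S)
```

```text
[0.68479312 0.01146954 0.10532939] [1.79997216e+02 1.73543308e-01 1.77985671e+02] 0.06987385016782455
```

View pics/n3.png

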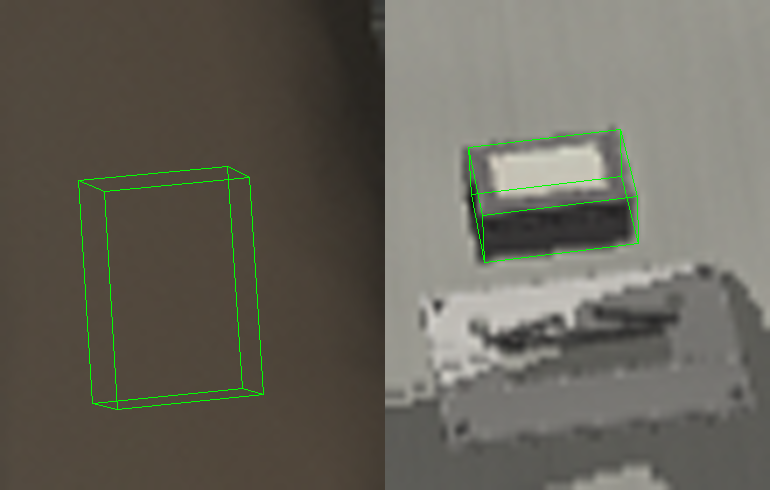

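View pics/T4.png

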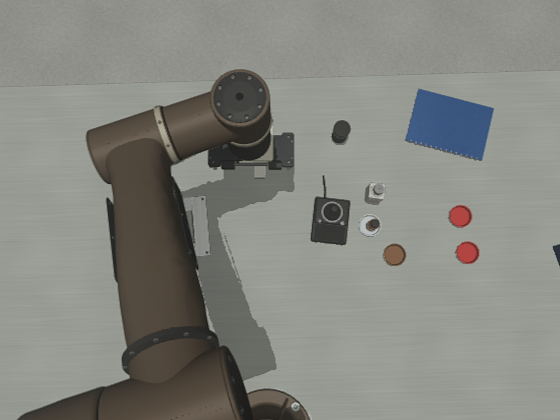

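Request:
carry_out:
  plan:
    - [0.008,-0.01,-0.02,0,0,0]
    - [0,0,-0.035,0,0,0]
    - [0,0,-0.02,0,0,0]
    - [0,0,0,0,0,0]
  fingers: -0.4

```text
time_s: 34.53
tcp_pos: [0.6922, 0.0082, 0.0305]
eef_rot: [179.8, 0.4, 178.5]
contact_force: [-1.4, -0.7, -1.1]
gripper_width: 0.0617
```

Run:
```python
from tool import *
s=r.get_state();S=r.capture('side')[:,:,::-1].copy()
p=s['tcp_pos'];print(p,s['eef_rot'],s['gripper_width'])
br=lambda g:np.clip(g.astype(float)*1.6,0,255).astype(np.uint8)
cv2.imwrite('pics/p1.png',np.hstack([view(br(S),'side',280,165,55,60,7,[])]))
```

```text
[0.69224573 0.00824231 0.03051791] [179.84837886   0.44779941 178.46062433] 0.06172326586082591
```

View pics/p1.png

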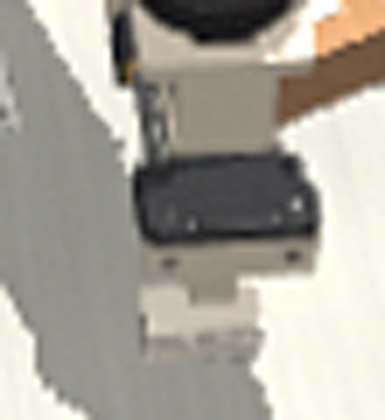

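Run:
```python
from h import *
f=lambda X:((proj('side',X)[0]-[280,165]+.5)*7).round(0)
print('tip near finger',f([.6922,.0082-.031-.021,.0625]),f([.6922,.0082-.031,.0625]),'tip higher',f([.6922,.0082-.052,.08]))
print('box',f([.6922,.002,.022]),f([.6922,-.013,.022]))
```

```text
tip near finger [220. 320.] [214. 287.] tip higher [222. 295.]
box [202. 306.] [206. 329.]
```

Request:
carry_out:
  plan:
    - [-0.001,-0.007,-0.025,0,0.007,-0.01]
    - [0,0,-0.016,0,0,0]
    - [0,0,0,0,0,0]

```text
time_s: 34.83
tcp_pos: [0.6943, 0.0054, -0.0044]
eef_rot: [179.8, 0.4, 178.2]
contact_force: [-1.2, 0.1, 0.7]
gripper_width: 0.0615
```

Request:
carry_out:
  plan:
    - [-0.003,-0.004,-0.012,-0.003,0.007,-0.008]
    - [0,0,-0.005,0,0,0]
    - [0,0,0,0,0,0]

```text
time_s: 35.08
tcp_pos: [0.6933, 0.0035, -0.0179]
eef_rot: [180.0, 0.3, 177.9]
contact_force: [-0.7, 0.5, -0.3]
gripper_width: 0.0613
```

Request:
carry_out:
  plan:
    - [-0.002,-0.002,-0.007,0,0.004,0]
    - [0,0,0,0,0,0]

```text
time_s: 35.25
tcp_pos: [0.692, 0.002, -0.0237]
eef_rot: [180.0, 0.2, 178.0]
contact_force: [-1.2, -0.3, -0.1]
gripper_width: 0.0613
```

Request:
carry_out:
  plan:
    - [0,0,0,0,0,0]
    - [0,0,0,0,0,0]
    - [0,0,0,0,0,0]
    - [0,0,0,0,0,0]
    - [0,0,0,0,0,0]
    - [0,0,0,0,0,0]
    - [0,0,0,0,0,0]
  fingers: 1
  force: 15

```text
time_s: 35.83
tcp_pos: [0.6933, 0.0019, -0.0217]
eef_rot: [179.9, 0.3, 178.0]
contact_force: [-0.3, -0.7, -0.5]
gripper_width: 0.0298
```

Request:
carry_out:
  plan:
    - [0,0,0.015,0,0,0]
    - [0,0,0.035,0,0,0]
    - [0,0,0.04,0,0,0]
    - [-0.018,0.0342,0.005,0,0,0.026]
    - [-0.018,0.0342,0,0,0,0.026]
    - [-0.018,0.0342,0,0,0,0.026]
    - [-0.018,0.0342,0,0,0,0.026]
    - [-0.018,0.0342,0,0,0,0]
    - [-0.018,0.0342,0,0,0,0]
    - [-0.018,0.0342,0,0,0,0]
    - [-0.018,0.033,0,0,0,0]
    - [0,0,0,0,0,0]

```text
time_s: 36.83
tcp_pos: [0.5415, 0.2818, 0.0772]
eef_rot: [179.8, 0.4, -176.2]
contact_force: [0.2, -0.3, -0.3]
gripper_width: 0.0301
```

Request:
carry_out:
  plan:
    - [-0.012,0.03,0,-0.003,0.006,0.003]
    - [0,0,0,0,0,0]
    - [0,0,-0.025,0,0,0]
    - [0,0,0,0,0,0]

```text
time_s: 37.17
tcp_pos: [0.5271, 0.3175, 0.0531]
eef_rot: [179.8, 0.1, -175.6]
contact_force: [-1.1, -0.7, -2.6]
gripper_width: 0.03
```

Request:
carry_out:
  plan:
    - [0.001,-0.004,-0.015,0,0,-0.005]
    - [0,0,-0.013,0,0,0]
    - [0,0,0,0,0,0]

```text
time_s: 37.42
tcp_pos: [0.5289, 0.3137, 0.0263]
eef_rot: [179.8, 0.2, -175.9]
contact_force: [0.3, -0.8, -0.3]
gripper_width: 0.0298
```

Run:
```python
from tool import *
s=r.get_state();S=r.capture('side')[:,:,::-1].copy();T=r.capture('top')[:,:,::-1].copy()
p=s['tcp_pos'];print(p,s['eef_rot'],s['gripper_width'])
br=lambda g:np.clip(g.astype(float)*1.5,0,255).astype(np.uint8)
zb=p[2]+.0217
b=boxlines(.5281,.3131,.07,.042,.028,0,.034)+boxlines(.5281,.3131,.07,.029,.015,zb,zb+.022)
cv2.imwrite('pics/q1.png',np.hstack([view(br(S),'side',230,120,48,60,8,[]),view(br(S),'side',230,120,48,60,8,b)]))
```

```text
[0.52891262 0.31372725 0.02626419] [ 179.83907324    0.17984208 -175.86750466] 0.029788959122917427
```

View pics/q1.png

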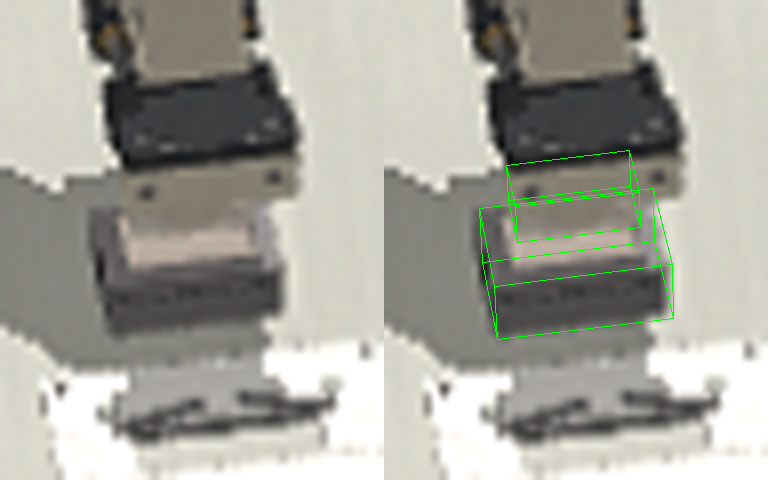

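Run:
```python
from tool import *
S=r.capture('side')[:,:,::-1].copy();T=r.capture('top')[:,:,::-1].copy()
cv2.imwrite('pics/q2.png',np.hstack([view(S,'side',236,130,36,36,14,[]),view(S,'side',270,130,20,36,14,[])]))
print(r.get_state()['gripper_width'])
```

```text
0.029896246668590084
```

View pics/q2.png

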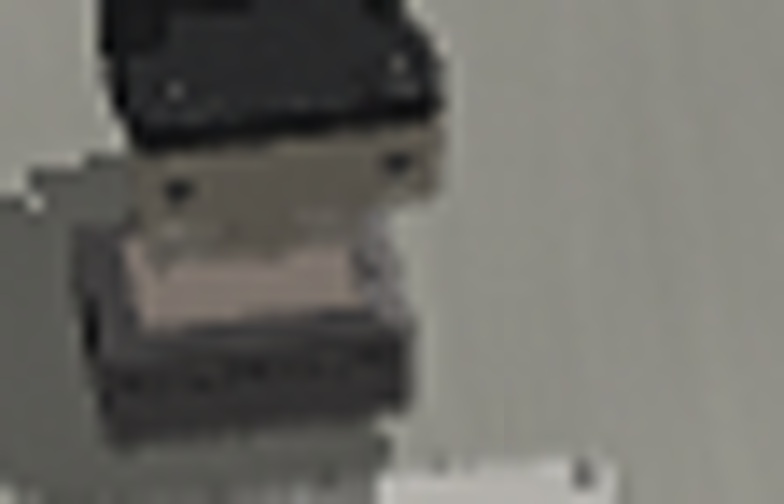

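Request:
carry_out:
  plan:
    - [-0.002,-0.001,-0.01,0,0.003,0]
    - [0,0,0,0,0,0]

```text
time_s: 37.78
tcp_pos: [0.5291, 0.3147, 0.0203]
eef_rot: [179.6, 0.3, -175.9]
contact_force: [-0.6, -0.2, -1.7]
gripper_width: 0.0295
```

Request:
carry_out:
  plan:
    - [-0.002,-0.002,-0.007,-0.005,0.005,0]
    - [0,0,0,0,0,0]

```text
time_s: 37.95
tcp_pos: [0.5272, 0.3126, 0.0134]
eef_rot: [179.8, 0.0, -175.9]
contact_force: [-1.1, -0.8, -1.5]
gripper_width: 0.0299
```

Request:
carry_out:
  plan:
    - [0,0.001,-0.003,0,0,0]
    - [0,0,0,0,0,0]

```text
time_s: 38.12
tcp_pos: [0.5282, 0.3137, 0.0114]
eef_rot: [179.8, 0.1, -175.8]
contact_force: [-0.1, -0.3, -0.1]
gripper_width: 0.03
```

Run:
```python
from tool import *
s=r.get_state();S=r.capture('side')[:,:,::-1].copy()
p=s['tcp_pos'];print(p,s['eef_rot'],s['gripper_width'],s['contact_force'])
zb=p[2]+.0217;print(zb)
b=boxlines(.5275,.3135,.07,.042,.028,0,.034)+boxlines(.5275,.3135,.07,.029,.015,.034,.056)
cv2.imwrite('pics/q3.png',np.hstack([view(S,'side',236,130,36,36,10,[]),view(S,'side',236,130,36,36,10,b)]))
```

```text
[0.52822825 0.31373614 0.01144357] [ 1.79806080e+02  1.23663217e-01 -1.75818694e+02] 0.030016815810122825 [-0.06861213 -0.28170765 -0.05870891]
0.03314356761073124
```

View pics/q3.png

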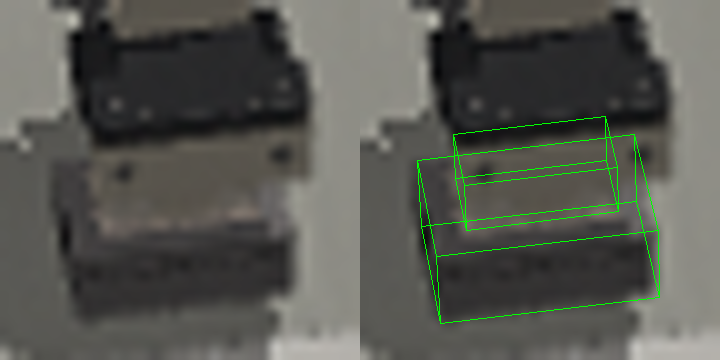

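Request:
carry_out:
  plan:
    - [0,0,0,0,0,0]
    - [0,0,0,0,0,0]
    - [0,0,0,0,0,0]
    - [0,0,0.02,0,0,0]
    - [0,0,0.035,0,0,0]
    - [0,0,0.04,0,0,0]
    - [0,0,0.04,0,0,0]
    - [-0.025,0.03,0.01,0,0,0]
    - [-0.025,0.03,0,0,0,0]
    - [-0.025,0.03,0,0,0,0]
    - [-0.025,0.03,0,0,0,0]
    - [-0.025,0.03,0,0,0,0]
  fingers: -0.1

```text
time_s: 39.17
tcp_pos: [0.4008, 0.4618, 0.1632]
eef_rot: [179.8, -0.0, -176.5]
contact_force: [0.8, 0.7, 0.0]
gripper_width: 0.0486
```

Request:
carry_out:
  plan:
    - [-0.03,0.028,0,0,0,0]
    - [-0.03,0.028,0,0,0,0]
    - [-0.03,0.028,0,0,0,0]
    - [-0.03,0.028,0,0,0,0]
    - [0,0,0,0,0,0]

```text
time_s: 39.58
tcp_pos: [0.2738, 0.5797, 0.1637]
eef_rot: [179.6, 0.0, -176.3]
contact_force: [0.6, -0.1, 0.6]
gripper_width: 0.0479
```

Run:
```python
from tool import *
s=r.get_state();S=r.capture('side')[:,:,::-1].copy();T=r.capture('top')[:,:,::-1].copy()
p=s['tcp_pos'];print(p,s['eef_rot'],s['gripper_width'])
b=boxlines(.5281,.3131,.07,.042,.028,0,.034)+boxlines(.5281,.3131,.07,.029,.015,.034,.056)
cv2.imwrite('pics/z1.png',np.hstack([view(T,'top',120,190,55,70,7,b),view(S,'side',230,120,55,70,7,b)]))
cv2.imwrite('pics/z1b.png',np.hstack([view(T,'top',120,190,55,70,7,[]),view(S,'side',230,120,55,70,7,[])]))
cv2.imwrite('pics/T5.png',T);cv2.imwrite('pics/S5.png',S)
```

```text
[0.27382581 0.5796842  0.16366078] [ 1.79584142e+02  2.43812339e-02 -1.76313678e+02] 0.04789053800471634
```

View pics/z1.png

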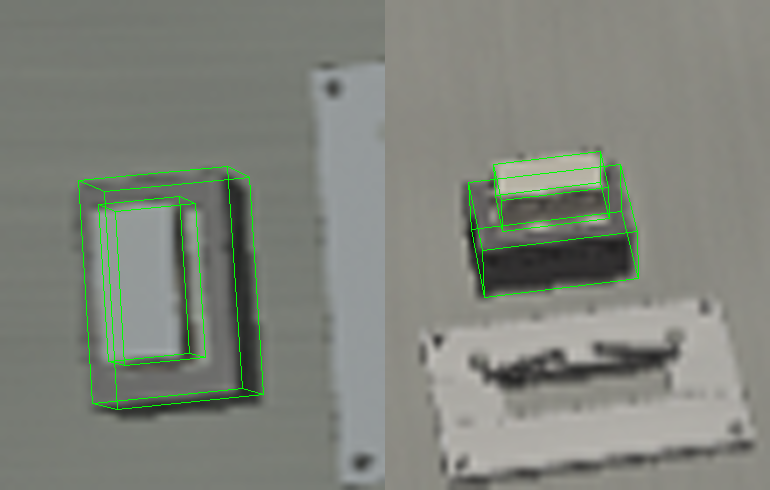

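View pics/z1b.png

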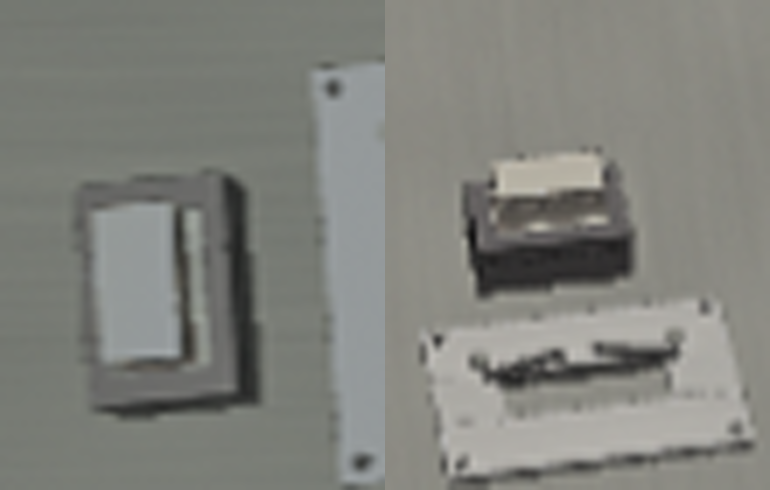

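View pics/T5.png

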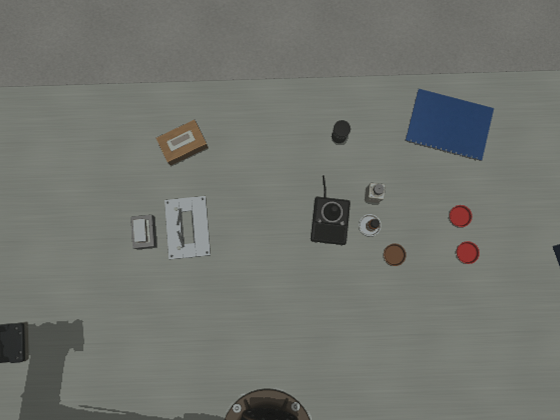

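Run:
```python
from plant import r
print(r.get_state()['time_s']); print(r.close_job())
```

```text
39.6833
the job is handed in; nothing more can be done
None
```

The bench is laid out as asked and handed in at about 40 s, with the gripper empty and clear of everything. I placed the parts in the order you gave: dish, oil bottle, cleaner bottle, slide box, coverslip box.

**Final positions, from the last top and side pictures:**

| Part | Where it ended up |
|---|---|
| White drip dish | On its target right of the joystick box, within about 1–2 mm |
| Oil bottle | Upright in the dish, about 2.5 mm off its middle, toward the robot |
| Cleaner bottle | Upright and square behind the dish, within about 2 mm |
| Slide box | Left of the insert and parallel to it, within about 2 mm |
| Coverslip box | Flat and lengthways on the slide box, about 2 mm to the left of its middle |

The tissue box, the objective case and the look-alike dishes appear unmoved.

**What went wrong or disagreed:**
- **Finger length:** the fingers really end about 32 mm short of the reported TCP. My first closing on the dish therefore missed, and I found the offset by touching the bench. I then held both bottles by their caps.
- **Bench contact:** one descent onto the bench read 38.5 N at the wrist. This was the fingertips, not the gripper body.
- **Oil bottle tilt:** the first grip leaned it by roughly 5° while it still stood on the bench. I let go and gripped it again before lifting.

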